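Rack the turned bushes in reverse order for gauging

ROBOT

A 6-joint arm with a two-finger parallel gripper is mounted at the origin on a cart in front of the work surface, level with it; the furniture and walls round the work are solid. World frame = base frame: x ahead of the robot, y to its left, z up, the work surface at z = 0. Lengths are in mm, angles in rad, forces in N, time in s.
With the tool pointing down it reaches from about 350 to 975 mm from the base axis. Payload 7.1 kg.
Tool frame: the origin (TCP) lies at the very end of the fingers, on their centre line; the grasp point (between the pads) lies 19 mm behind it; x points along the fingers, z is the direction in which the jaws open and shut, and the axes are right-handed (so a half turn about x gives the same grasp; the last joint's range is limited). The gripper opens to 88 mm and grips with 3 to 60 N. Pads are 20 mm wide; open, the fingers measure 115 mm over their backs; the gripper's body (75 mm by 178 mm) begins 61 mm behind the grasp point.
Start: joints at [-1.247, 0.423, 1.63, -0, 1.089, -0.019], TCP at [210.095, -588.612, 198.175] pointing down, gripper open.
Joint ranges: [-3, 3], [-0.9, 2.11], [0.09, 2.58], [-1.31, 4.45], [0.11, 2.69], [-2.54, 2.54]. Speed limits (rad/s): [2.39, 2.39, 3.01, 3.14, 3.14, 3.14].

INTERFACE

Orientations are given as a rotation vector (axis times angle).
In Python, from workcell import * gives the robot as it stands.
- The arm moves only by the shell command python3 -m crank 'ROWS'. ROWS is JSON, a list of rows, each a list of 3 entries, a list of its own where there are three numbers: the shift along the tool's x, y, z in cm, then the turn, a rotation vector about the tool's x, y, z in degrees, then the finger opening in cm, from 0 to 8.78. In form: [[[dx, dy, dz], [rx, ry, rz], claw], ...]. A call has 1 to 5 rows; each row shifts and turns the commanded pose from where the row before left it, along the tool's axes as they then stand; what a row does not reach is not made up. A row lasts 1/8 s, in which the tool goes at most 62.5 mm and 10.7 degrees, less where a joint would pass 70% of its speed; a pose out of reach is approached as far as the arm can. A call with a gripper value outside its range is refused whole. The fingers move at their own pace and stop on an object; the grip force is fixed at half the most. Time passes only in rows, so rows that do not move let the fingers close. It gives the time, the measured TCP pose, the force and the opening at its end, in the units of the state.
- get_obs(): the state, without advancing time (a new reading comes with each control period).
- get_image(name): name is "scene" or "side" or "wrist"; returns a dict with "pixels" (400x640x3 uint8, red, green, blue), "mtx" (3x3 intrinsics, pixels), "D" ([k1, k2, p1, p2, k3] as OpenCV has them; the pictures are not rectified), "view" (4x4, takes a point from world to camera coordinates). Camera axes: x right, y down, z forward; pixel columns grow to the right and rows downward; lengths in mm; the calibration is good to about 2 mm. A picture is of the moment at which its call begins. There is no depth.
- close_job(): hands the job in, once; it reports no verdict.
The state is a dict: "t": time; "qpos": joint angles; "qvel": joint speeds; "joint_torque": joint torques, N m; "ee_pos": TCP position; "orientation": TCP orientation; "ft_force": force on the tool from outside, world axes, zero at the start; "moment": the same for the moment, N m; "width": finger opening in mm.
Only numpy, scipy, OpenCV 4.12 (cv2) and the standard library are available. Lean on these libraries where they do the work, as an engineer would, in place of code of your own. Each camera call takes 0.05 s, during which the arm holds its last target.

TASK

Move the four bushes from the grey rack to the wooden rack in reverse order, because the last one turned is gauged first: the bush nearest the red button on the grey rack goes to the place farthest from the red button on the wooden rack, the second to the second farthest, and so on. Leave each one standing upright, the same way up as now, in the middle of its black pad.

Things in the scene. Friction and masses are not known exactly. Their poses are not given: they have to be found in the camera images.
- steel_sleeve_mid (a point): grey steel plain bush with a thick wall, 42 mm across, 30 mm tall; this point is its centre, half-way up; z along its axis, up. About 0.2 kg. Grip it across the outside.
- brass_flanged_mid (a point): brass-coloured bush with a flange at the foot: 48 mm across the flange, tapering to about 40 mm or less above it, 38 mm tall; this point is its centre, half-way up; z along its axis, up. About 0.2 kg. Grip it across the outside, half-way up.
- steel_collar_mid (a point): low grey steel collar, 46 mm across, 18 mm tall; this point is its centre, half-way up; z along its axis, up. About 0.13 kg.
- brass_slim_mid (a point): slim plain brass-coloured bush, 26 mm across, 34 mm tall; this point is its centre, half-way up; z along its axis, up. About 0.11 kg.
- green_disc: green disc, 60 mm across, 4 mm thick, fixed in one place of the grey rack; the bush steel_sleeve starts on it; origin: centre of its underside, 10 mm above the bench; its top is 14 mm above the bench. It stays, and so keeps showing where that bush stood. Which disc is in which place changes.
- white_disc: white disc, 60 mm across, 4 mm thick, fixed in one place of the grey rack; the bush brass_flanged starts on it; origin: centre of its underside, 10 mm above the bench; its top is 14 mm above the bench. It stays, and so keeps showing where that bush stood. Which disc is in which place changes.
- yellow_disc: yellow disc, 60 mm across, 4 mm thick, fixed in one place of the grey rack; the bush steel_collar starts on it; origin: centre of its underside, 10 mm above the bench; its top is 14 mm above the bench. It stays, and so keeps showing where that bush stood. Which disc is in which place changes.
- blue_disc: blue disc, 60 mm across, 4 mm thick, fixed in one place of the grey rack; the bush brass_slim starts on it; origin: centre of its underside, 10 mm above the bench; its top is 14 mm above the bench. It stays, and so keeps showing where that bush stood. Which disc is in which place changes.
- grey_rack: grey metal rack, bushes start in it on coloured discs; 76 mm wide (x), 286 long (y); four places along its y at -105, -35, 35, 105 mm, x = 0; 6 mm dividers at 0, +-70 and end walls at +-140, tops 22 mm above the bench; long sides open. Red button at the +y end, top 27 mm up. Origin: centre of underside, on the bench; z up, y roughly to the robot's left. Fixed.
- wood_rack: light wooden rack, empty, a flush black pad (56 mm) at each place; pads 14 mm above the bench; 76 mm wide (x), 286 long (y); four places along its y at -105, -35, 35, 105 mm, x = 0; 6 mm dividers at 0, +-70 and end walls at +-140, tops 22 mm above the bench; long sides open. Red button at the +y end, top 27 mm up. Origin: centre of underside, on the bench; z up, y roughly to the robot's left. Fixed.
Not all that is in view belongs to the job. Leave any blue look-alike of the part that bears steel_sleeve_mid alone. What is shaped like the part that bears steel_collar_mid but yellow is not meant.

How it is judged:
By the outcome, as a careful person would: the job done as asked, in the order asked, and still so for the second after the job is handed in, with the robot touching nothing.
It also fails if it takes over 104 s, if anything falls off the work surface, if the arm or the gripper's body presses on something with over 40 N, if the wrist force passes 120 N, or if a joint passes its speed limit or range.

## Working session

There is one attempt and no reset: what is moved stays moved. The work goes in short steps, Python scripts to look and compute and a shell command to move; the robot and the scene stay as the last step left them, time stands still between calls to the robot, and variables do not carry over. Pictures are saved under pics/ and viewed, and the job is handed in when it is done.

```bash
ls; mkdir -p pics; python3 - <<'E'
from workcell import *
import cv2
o=get_obs()
print({k:(v if isinstance(v,(int,float)) else [round(float(x),3) for x in v]) for k,v in o.items()})
import pickle
for n in ["scene","side","wrist"]:
    im=get_image(n); cv2.imwrite(f"pics/{n}0.png",im["pixels"][:,:,::-1]); pickle.dump(im,open(f"{n}0.pkl","wb"))
    print(n,im["mtx"],im["D"],im["view"])
E
```

```text
pics
{'t': 0.0, 'qpos': [-1.247, 0.424, 1.631, -0.0, 1.089, -0.019], 'qvel': [0.0, 0.0, -0.0, 0.001, -0.0, -0.001], 'joint_torque': [-0.001, -54.463, -27.366, 0.064, 0.023, -0.0], 'ee_pos': [209.918, -588.082, 197.395], 'orientation': [0.954, 1.353, -0.953], 'ft_force': [0.229, 0.573, 0.091], 'moment': [0.02, 0.025, 0.009], 'width': 87.65072785836766}
scene [[399.32971424   0.         322.24416295]
 [  0.         399.32971424 199.26094813]
 [  0.           0.           1.        ]] [-0.10248471  0.          0.          0.          0.        ] [[-9.03488650e-01 -4.28317205e-01 -1.58944033e-02  5.08602458e+02]
 [-2.36306582e-01  5.28715845e-01 -8.15241531e-01  1.85850438e+02]
 [ 3.57585597e-01 -7.32805518e-01 -5.78902940e-01  7.84065926e+02]
 [ 0.00000000e+00  0.00000000e+00  0.00000000e+00  1.00000000e+00]]
side [[428.98641688   0.         324.32822479]
 [  0.         428.98641688 203.87575448]
 [  0.           0.           1.        ]] [-0.02589934  0.          0.          0.          0.        ] [[ 3.36867674e-01  9.41402607e-01 -1.67720572e-02 -1.68144473e+02]
 [ 7.07528850e-01 -2.64851888e-01 -6.55176621e-01 -3.58646169e+02]
 [-6.21227090e-01  2.08841110e-01 -7.55289543e-01  1.62589435e+03]
 [ 0.00000000e+00  0.00000000e+00  0.00000000e+00  1.00000000e+00]]
wrist [[319.09699312   0.         324.52021749]
 [  0.         319.09699312 204.08637486]
 [  0.           0.           1.        ]] [-0.06309651  0.          0.          0.          0.        ] [[ 3.36703913e-01 -9.41610472e-01 -4.40994812e-04 -6.25321788e+02]
 [-8.99659219e-01 -3.21841024e-01  2.95011263e-01 -3.63163335e+01]
 [-2.77927625e-01 -9.89347018e-02 -9.55493673e-01  3.92360472e+02]
 [ 0.00000000e+00  0.00000000e+00  0.00000000e+00  1.00000000e+00]]
```

View pics/scene0.png

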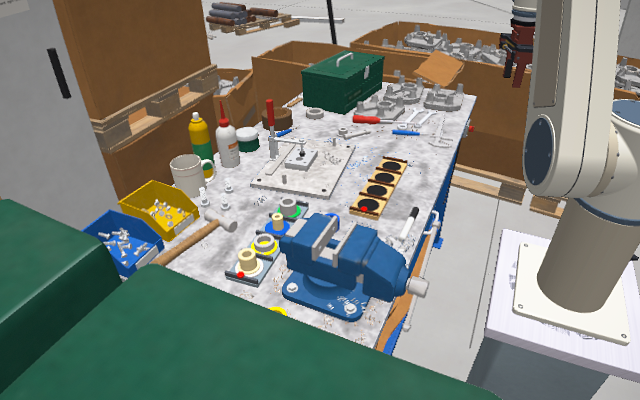

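View pics/side0.png

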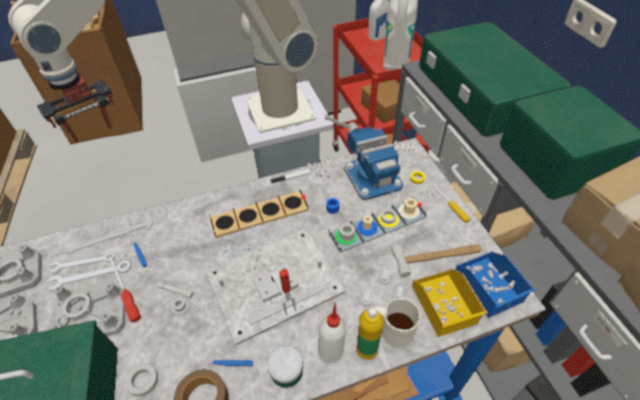

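View pics/wrist0.png

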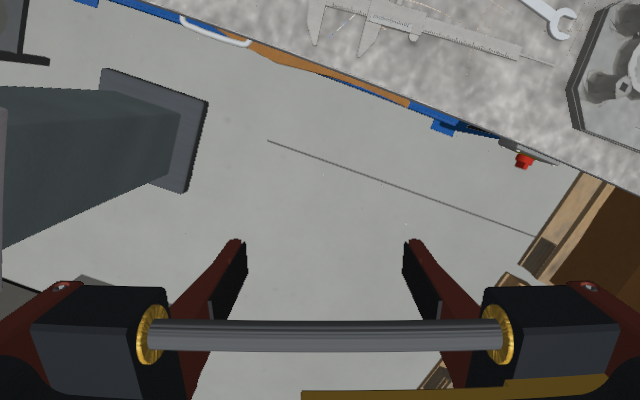

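```bash
cat > h.py <<'E'
import numpy as np,cv2,pickle
from workcell import *
def ray(im,px):
    p=cv2.undistortPoints(np.array(px,float).reshape(-1,1,2),im["mtx"],np.array(im["D"],float)).reshape(-1,2)
    V=np.array(im["view"]);R=V[:3,:3];c=-R.T@V[:3,3]
    d=np.c_[p,np.ones(len(p))]@R
    return c,d
def onz(im,px,z):
    c,d=ray(im,px); return c+d*((z-c[2])/d[:,2])[:,None]
def proj(im,P):
    V=np.array(im["view"]);r,_=cv2.Rodrigues(V[:3,:3])
    return cv2.projectPoints(np.array(P,float).reshape(-1,3),r,V[:3,3],im["mtx"],np.array(im["D"],float))[0].reshape(-1,2)
E
python3 - <<'E'
from h import *
for n,(x0,y0,x1,y1),s in [("side",(200,150,440,260),3.3),("scene",(220,140,420,330),3)]:
    im=pickle.load(open(f"{n}0.pkl","rb"))
    c=im["pixels"][y0:y1,x0:x1,::-1]
    c=cv2.resize(c,None,fx=s,fy=s,interpolation=cv2.INTER_CUBIC); cv2.imwrite(f"pics/{n}0z.png",c)
    print(c.shape)
E
```

```text
(363, 792, 3)
(570, 600, 3)
```

View pics/side0z.png

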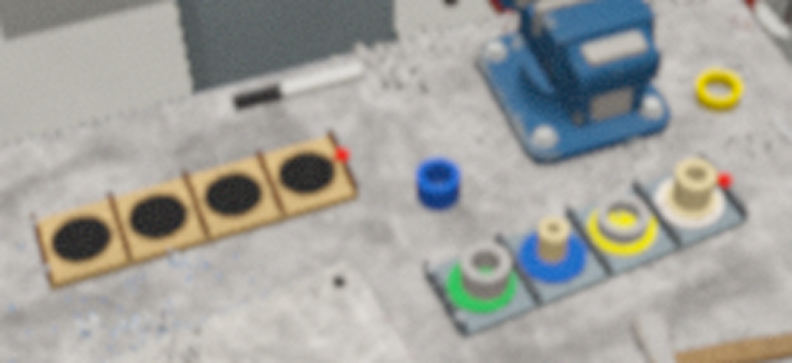

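View pics/scene0z.png

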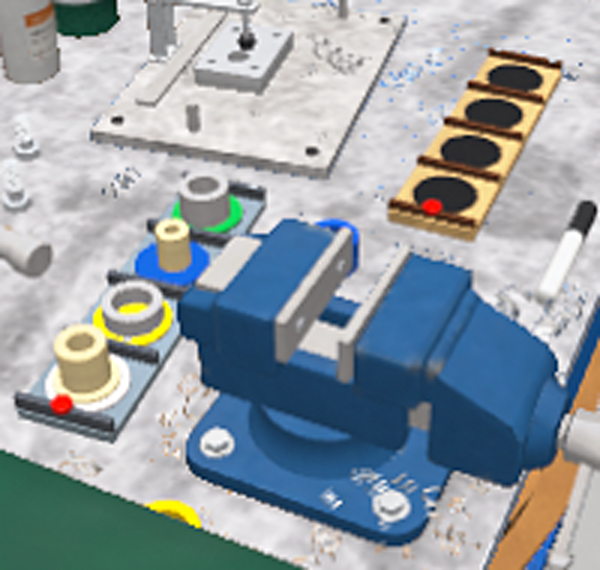

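```bash
python3 - <<'E'
from h import *
for n,roi in [("side",(205,165,435,255)),("scene",(220,150,425,300))]:
    im=pickle.load(open(f"{n}0.pkl","rb")); x0,y0,x1,y1=roi
    hsv=cv2.cvtColor(im["pixels"],cv2.COLOR_RGB2HSV).astype(int); H,S,V=hsv[...,0],hsv[...,1],hsv[...,2]
    M=np.zeros(H.shape,bool); M[y0:y1,x0:x1]=1
    for name,m,z in [("pad",(V<75)&(S<120),14),("red",((H<6)|(H>174))&(S>170)&(V>120),27),("green",(H>55)&(H<85)&(S>130),14),("yellow",(H>24)&(H<34)&(S>150)&(V>150),14),("blue",(H>100)&(H<125)&(S>150)&(V>80),14)]:
        k,l,st,c=cv2.connectedComponentsWithStats((m&M).astype(np.uint8))
        for i in range(1,k):
            if st[i,4]>8 and st[i,4]<900:
                cx,cy=c[i]
                if name not in("pad","red"): # use bbox centre
                    cx,cy=st[i,0]+(st[i,2]-1)/2,st[i,1]+(st[i,3]-1)/2
                print(n,name,st[i].tolist(),np.round([cx,cy],1),np.round(onz(im,[[cx,cy]],z)[0],1))
E
```

```text
side pad [272, 177, 12, 5, 30] [277.6 179.3] [ 368.  -110.7   14. ]
side pad [285, 197, 15, 11, 124] [292.4 202. ] [476.7 -94.4  14. ]
side pad [263, 204, 15, 11, 131] [270.1 208.7] [ 478.7 -164.8   14. ]
side pad [240, 210, 16, 12, 138] [247.4 215.2] [ 479.4 -234.5   14. ]
side pad [217, 217, 16, 12, 144] [224.2 222.1] [ 481.3 -304.4   14. ]
side green [336, 231, 20, 13, 79] [345.5 237. ] [654.9   8.   14. ]
side yellow [411, 172, 14, 11, 89] [417.5 177. ] [514.9 308.8  14. ]
side yellow [385, 215, 7, 3, 14] [388. 216.] [627.3 152.8  14. ]
side yellow [379, 217, 20, 10, 66] [388.5 221.5] [646.5 145.3  14. ]
side blue [367, 165, 8, 8, 38] [370.5 168.5] [427.1 184.8  14. ]
side blue [374, 166, 25, 13, 144] [386. 172.] [459.3 224.9  14. ]
side blue [356, 170, 30, 27, 212] [370.5 183. ] [486.6 158.7  14. ]
side blue [327, 199, 12, 14, 138] [332.5 205.5] [532.2  14.5  14. ]
side blue [358, 222, 19, 13, 130] [367. 228.] [646.6  77.5  14. ]
scene pad [300, 152, 5, 5, 16] [301.7 153.9] [ 755.4 -257.8   14. ]
scene pad [383, 162, 18, 9, 113] [391.3 165.5] [ 481.2 -302.5   14. ]
scene pad [37
[... 707 characters left out ...]
476.1 -54.2  27. ]
scene red [237, 272, 7, 6, 36] [240.1 274.6] [624.3 258.   27. ]
scene green [240, 150, 15, 2, 26] [247.  150.5] [ 925.7 -208.7   14. ]
scene green [288, 205, 13, 13, 51] [294. 211.] [636.1   9.8  14. ]
scene green [277, 207, 3, 6, 11] [278.  209.5] [675.9  20.8  14. ]
scene green [220, 290, 23, 10, 122] [231.  294.5] [618.7 301.   14. ]
scene yellow [260, 241, 9, 3, 21] [264. 242.] [642.3 140.5  14. ]
scene yellow [263, 241, 14, 14, 56] [269.5 247.5] [621.2 151.1  14. ]
scene yellow [251, 243, 10, 11, 35] [255.5 248. ] [648.9 165.7  14. ]
scene blue [326, 213, 13, 16, 39] [332.  220.5] [534.    5.6  14. ]
scene blue [327, 239, 12, 10, 71] [332.5 243.5] [498.9  80.8  14. ]
```

```bash
python3 - <<'E'
from h import *
for n,(x0,y0,x1,y1),s in [("side",(330,110,440,210),6),("scene",(260,195,440,330),4.4)]:
    im=pickle.load(open(f"{n}0.pkl","rb"))
    c=im["pixels"][y0:y1,x0:x1,::-1]
    c=cv2.resize(c,None,fx=s,fy=s,interpolation=cv2.INTER_CUBIC); cv2.imwrite(f"pics/{n}0v.png",c)
    print(c.shape)
E
```

```text
(600, 660, 3)
(594, 792, 3)
```

View pics/side0v.png

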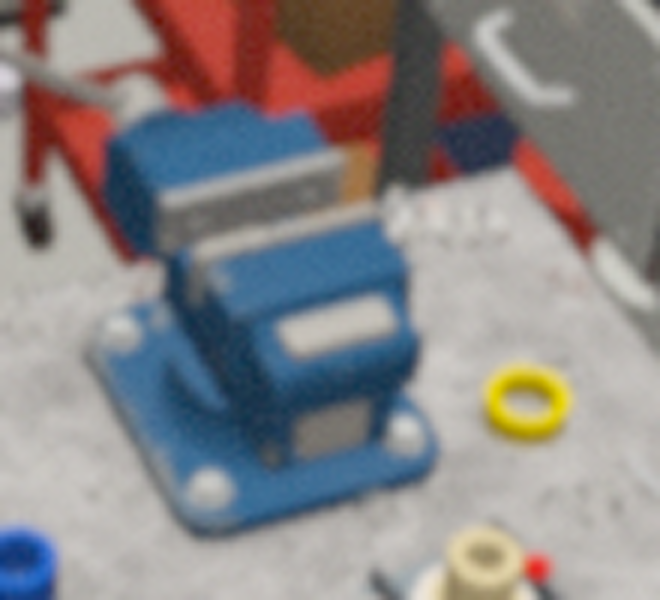

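View pics/scene0v.png

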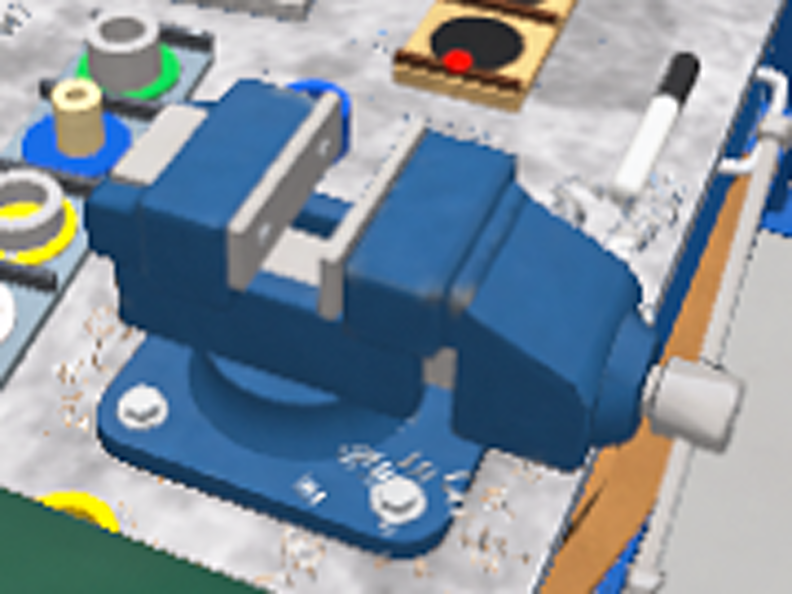

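```bash
cat >> h.py <<'E'
def tri(ims,pxs):
    A=np.zeros((3,3));b=np.zeros(3);L=[]
    for im,p in zip(ims,pxs):
        c,d=ray(im,[p]);d=d[0]/np.linalg.norm(d[0]);P=np.eye(3)-np.outer(d,d);A+=P;b+=P@c;L.append((P,c))
    X=np.linalg.solve(A,b); return X,[np.linalg.norm(P@(X-c)) for P,c in L]
E
python3 - <<'E'
from h import *
s=pickle.load(open("side0.pkl","rb"));c=pickle.load(open("scene0.pkl","rb"))
for n,a,b in [("BL",(288,360),(170,105)),("TL",(275,322),(207,112)),("BR",(398,330),(110,178)),("TR",(388,295),(150,183)),("jaw-",(192,250),(335,95)),("jaw+",(385,208),(230,225)),("block-",(215,300),(240,82))]:
    X,r=tri([s,c],[(330+(a[0]+.5)/6-.5,110+(a[1]+.5)/6-.5),(260+b[0]/4.4,195+b[1]/4.4)]); print(n,X.round(0),np.round(r,1))
# base plate low corners at z~12
for a in [(90,350),(200,530),(435,460)]:
    print(onz(s,[(330+a[0]/6,110+a[1]/6)],10).round(0))
E
```

```text
BL [539. 151. 123.] [1.6 1.6]
TL [518. 154. 128.] [2.1 2.1]
BR [539. 209. 124.] [0.6 0.6]
TR [519. 211. 129.] [0.7 0.7]
jaw- [467. 132. 138.] [1.6 1.6]
jaw+ [471. 231. 140.] [0.9 0.9]
block- [507. 132. 136.] [7.5 7.5]
[[394. 109.  10.]]
[[535. 114.  10.]]
[[533. 248.  10.]]
```

```bash
cat >> h.py <<'E'
from scipy.spatial.transform import Rotation as Rn
def Rt(o=None):
    o=o or get_obs(); return Rn.from_rotvec(o["orientation"]).as_matrix(), np.array(o["ee_pos"],float)
def st():
    o=get_obs(); R,p=Rt(o); print("t%.2f"%o["t"],"p",p.round(1),"jawdir",R[:,2].round(3),"x",R[:,0].round(3),"yawz %.1f"%np.degrees(np.arctan2(R[1,2],R[0,2])),"F",np.round(o["ft_force"],1),"w%.1f"%o["width"],"q",np.round(o["qpos"],2))
def plan(target,jawyaw=None):
    "shift in tool axes (cm), and rotation vector (deg) to a straight-down pose with jaw dir at yaw"
    R,p=Rt(); s=R.T@(np.array(target,float)-p)/10
    print("shift cm",s.round(2))
    if jawyaw is not None:
        a=np.radians(jawyaw); z=np.array([np.cos(a),np.sin(a),0]); x=np.array([0,0,-1.]); y=np.cross(z,x)
        G=np.c_[x,y,z]; print("turn deg",np.degrees(Rn.from_matrix(R.T@G).as_rotvec()).round(1)); print("shift after turn",(G.T@(np.array(target)-p)/10).round(2))
E
python3 - <<'E'
from h import *
st(); R,p=Rt(); print(R.round(3))
w=pickle.load(open("wrist0.pkl","rb")); V=w["view"]; c=-V[:3,:3].T@V[:3,3]; print("cam",c.round(1),"in tool",(R.T@(c-p)).round(1), "axis in tool",(R.T@V[2,:3]).round(3),(R.T@V[0,:3]).round(3))
s=pickle.load(open("side0.pkl","rb"))
print(onz(s,[(418,140),(545,310),(480,225)],0).round(0))
E
```

```text
t0.15 p [ 210.  -588.2  197.6] jawdir [ 0.336 -0.942 -0.001] x [-0.     0.001 -1.   ] yawz -70.4 F [0.3 1.1 0.2] w87.7 q [-1.25  0.42  1.63  0.    1.09 -0.02]
[[-0.     0.942  0.336]
 [ 0.001  0.336 -0.942]
 [-1.     0.    -0.001]]
cam [ 286.9 -561.7  385.3] in tool [-187.8   81.4    0.7] axis in tool [ 0.955 -0.295  0.001] [-0.001  0.001  1.   ]
[[ 342.  404.    0.]
 [1032.  398.    0.]
 [ 742.  396.   -0.]]
```

```bash
cat >> h.py <<'E'
def rows(target,jawyaw=None,n=None,claw=None,p0=None,yaw0=None):
    "print suggested rows to target (mm), jaw yaw deg, assuming tool straight down; sums kept"
    R,p=Rt(); 
    if p0 is not None:p=np.array(p0,float)
    y0=np.degrees(np.arctan2(R[1,2],R[0,2])) if yaw0 is None else yaw0
    dy=0 if jawyaw is None else (jawyaw-y0+180)%360-180
    d=np.array(target,float)-p
    n=n or max(int(np.ceil(np.linalg.norm(d)/60)),int(np.ceil(abs(dy)/10)),1)
    cur=p.copy();out=[];t=round(-dy/n,1);yw=y0
    for i in range(n):
        a=np.radians(yw);z=np.array([np.cos(a),np.sin(a),0]);x=np.array([0,0,-1.]);y=np.cross(z,x);G=np.c_[x,y,z]
        s=(G.T@(p+d*(i+1)/n-cur)/10).round(2); cur=cur+G@s*10; yw-=t
        out.append("[[%g,%g,%g],[%g,0,0],%s]"%(*s,t,claw if claw is not None else "C"))
    for i in range(0,n,5): print("["+",".join(out[i:i+5])+"]")
    print("ends",cur.round(1),"yaw %.1f"%yw)
E
python3 - <<'E'
from h import *
rows([600,120,260],7,claw=8)
E
```

```text
[[[-0.45,4.32,-3.83],[-5.5,0,0],8],[[-0.44,4.68,-3.39],[-5.5,0,0],8],[[-0.45,4.97,-2.94],[-5.5,0,0],8],[[-0.44,5.23,-2.44],[-5.5,0,0],8],[[-0.45,5.45,-1.93],[-5.5,0,0],8]]
[[[-0.45,5.6,-1.4],[-5.5,0,0],8],[[-0.44,5.71,-0.85],[-5.5,0,0],8],[[-0.45,5.77,-0.3],[-5.5,0,0],8],[[-0.44,5.77,0.25],[-5.5,0,0],8],[[-0.45,5.72,0.8],[-5.5,0,0],8]]
[[[-0.44,5.61,1.34],[-5.5,0,0],8],[[-0.45,5.46,1.88],[-5.5,0,0],8],[[-0.45,5.26,2.4],[-5.5,0,0],8],[[-0.44,5,2.88],[-5.5,0,0],8]]
ends [600. 120. 260.] yaw 6.6
```

```bash
python3 -m crank '[[[-1.5,4.3,-3.8],[-5.5,0,0],8],[[-1.5,4.7,-3.4],[-5.5,0,0],8],[[-1,5,-2.9],[-5.5,0,0],8],[[-1,5.2,-2.4],[-5.5,0,0],8],[[-1,5.4,-1.9],[-5.5,0,0],8]]'; python3 -c "
from h import *
st();rows([600,120,260],7,claw=8)"
```

```text
t: 0.78
ee_pos: [350.2, -335.3, 258.4]
orientation: [0.583, 1.491, -0.583]
ft_force: [0.6, -0.1, 0.3]
width: 79.8
t0.78 p [ 350.2 -335.3  258.4] jawdir [ 0.735 -0.678  0.   ] x [ 0.  0. -1.] yawz -42.7 F [ 0.6 -0.1  0.3] w79.8 q [-0.79  0.14  1.87  0.    1.13 -0.04]
[[[-0.02,5.6,-1.39],[-5.5,0,0],8],[[-0.01,5.71,-0.85],[-5.5,0,0],8],[[-0.02,5.76,-0.3],[-5.5,0,0],8],[[-0.02,5.76,0.26],[-5.5,0,0],8],[[-0.02,5.72,0.81],[-5.5,0,0],8]]
[[[-0.01,5.61,1.35],[-5.5,0,0],8],[[-0.02,5.45,1.88],[-5.5,0,0],8],[[-0.02,5.25,2.4],[-5.5,0,0],8],[[-0.02,5,2.89],[-5.5,0,0],8]]
ends [600. 120. 260.] yaw 6.8
```

```bash
python3 -m crank '[[[0,5.6,-1.4],[-5.5,0,0],8],[[0,5.7,-0.85],[-5.5,0,0],8],[[0,5.75,-0.3],[-5.5,0,0],8],[[0,5.75,0.25],[-5.5,0,0],8],[[0,5.7,0.8],[-5.5,0,0],8]]'; python3 -m crank '[[[0,5.6,1.35],[-5.5,0,0],8],[[0,5.45,1.9],[-5.5,0,0],8],[[0,5.25,2.4],[-5.5,0,0],8],[[0,4.5,2.9],[-5.5,0,0],8],[[0,0,0],[0,0,0],8]]'; python3 -c "
from h import *
st()
im=get_image('wrist'); pickle.dump(im,open('w1.pkl','wb')); cv2.imwrite('pics/w1.png',im['pixels'][:,:,::-1])"
```

```text
t: 1.4
ee_pos: [489.3, -83.0, 258.2]
orientation: [0.208, 1.561, -0.208]
ft_force: [1.7, -0.2, -0.3]
width: 80.2
t: 2.02
ee_pos: [601.7, 115.1, 257.5]
orientation: [-0.094, 1.569, 0.095]
ft_force: [-0.5, -0.9, -1.1]
width: 79.9
t2.02 p [601.7 115.1 257.5] jawdir [ 0.993  0.12  -0.   ] x [-0.  0. -1.] yawz 6.9 F [-0.5 -0.9 -1.1] w79.9 q [0.17 0.34 1.6  0.   1.19 0.05]
```

View pics/w1.png

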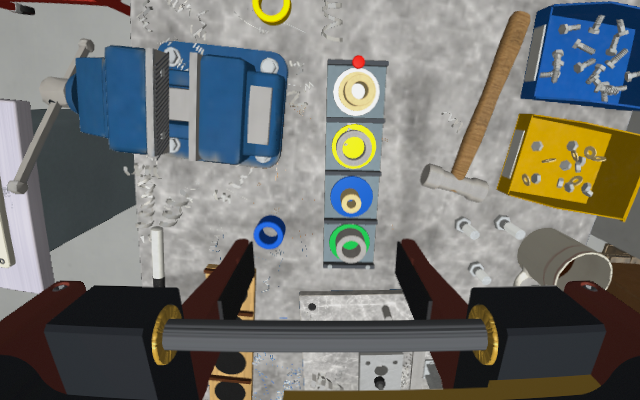

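```bash
python3 - <<'E'
import cv2,pickle
im=pickle.load(open("w1.pkl","rb"))["pixels"][45:275,300:410,::-1]
cv2.imwrite("pics/w1z.png",cv2.resize(im,None,fx=2.6,fy=2.6,interpolation=cv2.INTER_CUBIC))
im=pickle.load(open("w1.pkl","rb"))["pixels"][60:165,315:395,::-1];a=cv2.resize(im,None,fx=5,fy=5,interpolation=cv2.INTER_CUBIC)
im=pickle.load(open("w1.pkl","rb"))["pixels"][165:270,315:395,::-1];b=cv2.resize(im,None,fx=5,fy=5,interpolation=cv2.INTER_CUBIC)
cv2.imwrite("pics/w1zz.png",cv2.hconcat([a,b]))
E
```

```text
(no output)
```

View pics/w1zz.png

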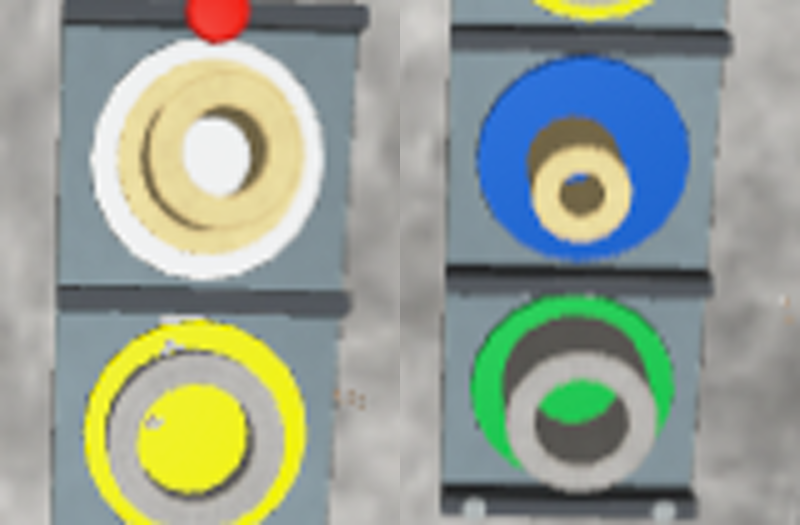

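```bash
python3 - <<'E'
from h import *
im=pickle.load(open("w1.pkl","rb"))
def P(X,Y,b,z): 
    px=(315+(X-400*b+.5)/5-.5,(165 if b else 60)+(Y+.5)/5-.5); return onz(im,[px],z)[0].round(1)
for n,a in dict(fl_top=(226,150,0,52),fl_bore=(225,151,0,52),fl_flange=(211,157,0,19),white=(208,158,0,14),red=(218,12,0,27),col_top=(196,437,0,32),col_bore=(193,439,0,32),slim_top=(581,193,1,48),blue=(584,159,1,14),sleeve_top=(582.5,421.5,1,44),green_lr=(573,395,1,14)).items(): print(n,P(*a))
# disc masks, ellipse fit to hull
hsv=cv2.cvtColor(im["pixels"],cv2.COLOR_RGB2HSV).astype(int);H,S,V=hsv[...,0],hsv[...,1],hsv[...,2]
for name,m in [("green",(H>60)&(H<80)&(S>130)),("yellow",(H>25)&(H<34)&(S>180)),("blue",(H>100)&(H<125)&(S>150)),("white",(S<12)&(V>215))]:
    M=np.zeros(H.shape,np.uint8);M[60:270,322:390]=(m[60:270,322:390])*255
    pts=cv2.findNonZero(M);h=cv2.convexHull(pts);e=cv2.fitEllipse(h);print(name,np.round(e[0],1),np.round(e[1],1),onz(im,[e[0]],14)[0].round(1))
E
```

```text
fl_top [631.  218.6  52. ]
fl_bore [630.8 218.4  52. ]
fl_flange [630.7 218.4  19. ]
white [630.5 218.4  14. ]
red [626.8 251.9  27. ]
col_top [635.8 149.1  32. ]
col_bore [635.1 148.5  32. ]
slim_top [640.9  78.4  48. ]
blue [644.4  78.5  14. ]
sleeve_top [651.4  12.1  44. ]
green_lr [651.7   6.6  14. ]
green [348.9 241.8] [36.8 40.1] [650.9   9.4  14. ]
yellow [353.4 145.8] [43.4 44. ] [636.9 148.7  14. ]
blue [351.1 196.1] [40.3 42.1] [644.   78.9  14. ]
white [355.9  91.3] [45.4 47.6] [630.1 218.1  14. ]
```

```bash
python3 -c "
from h import *
rows([630.9,218.5,130],-42,claw=5.6)"
```

```text
[[[2.55,2.02,0.85],[9.8,0,0],5.6],[[2.54,2.13,0.49],[9.8,0,0],5.6],[[2.55,2.19,0.13],[9.8,0,0],5.6],[[2.55,2.17,-0.25],[9.8,0,0],5.6],[[2.55,2.1,-0.62],[9.8,0,0],5.6]]
ends [630.9 218.5 130. ] yaw -42.2
```

```bash
python3 -m crank '[[[2.55,2.0,0.85],[9.8,0,0],5.6],[[2.55,2.15,0.5],[9.8,0,0],5.6],[[2.55,2.2,0.15],[9.8,0,0],5.6],[[2.55,2.15,-0.25],[9.8,0,0],5.6],[[2.55,2.1,-0.6],[9.8,0,0],5.6]]';  python3 -c "
from h import *
st();plan([630.9,218.5,60])
im=get_image('wrist'); pickle.dump(im,open('w2.pkl','wb')); cv2.imwrite('pics/w2.png',im['pixels'][:,:,::-1])
print(proj(im,[[630.9,218.5,52]]))"
```

```text
t: 2.7
ee_pos: [631.2, 215.8, 130.0]
orientation: [0.584, 1.491, -0.585]
ft_force: [0.1, -0.1, 0.3]
width: 55.8
t2.70 p [631.2 215.8 130. ] jawdir [ 0.733 -0.68  -0.   ] x [-0.001 -0.001 -1.   ] yawz -42.8 F [ 0.1 -0.1  0.3] w55.8 q [ 0.31  0.56  1.58 -0.    1.01  1.06]
shift cm [ 7.    0.18 -0.21]
[[321.03419066 200.81470239]]
```

View pics/w2.png

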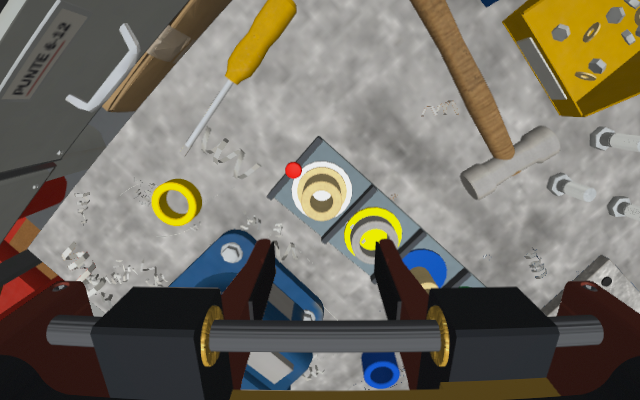

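```bash
python3 - <<'E'
from h import *
w=pickle.load(open("w2.pkl","rb"));im=w["pixels"][155:230,270:375,::-1].copy()
b=cv2.resize(im,None,fx=7,fy=7,interpolation=cv2.INTER_CUBIC)
cv2.imwrite("pics/w2z.png",b)
E
```

```text
(no output)
```

View pics/w2z.png

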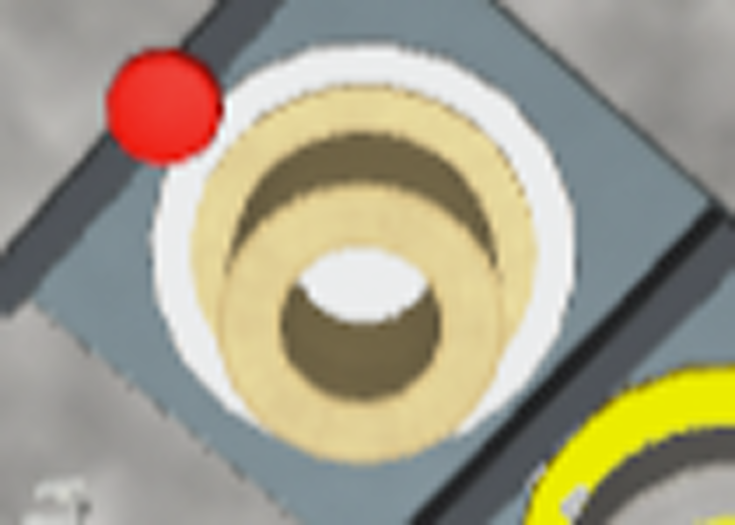

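```bash
python3 -m crank '[[[4,0.2,-0.2],[0,0,0],5.6],[[4,0,0],[0,0,0],5.6],[[2.5,0,0],[0,0,0],5.6],[[0,0,0],[0,0,0],5.6]]';  python3 -c "
from h import *
st();plan([630.9,218.5,24.5])"
```

```text
t: 3.25
ee_pos: [629.5, 217.8, 24.2]
orientation: [0.576, 1.496, -0.581]
ft_force: [-0.1, -0.5, 1.1]
width: 56.1
t3.25 p [629.5 217.8  24.2] jawdir [ 0.739 -0.674 -0.002] x [-0.004 -0.002 -1.   ] yawz -42.4 F [-0.1 -0.5  1.1] w56.1 q [ 0.32  0.7   1.61 -0.    0.83  1.05]
shift cm [-0.03  0.15  0.05]
```

```bash
python3 -m crank '[[[0,0.1,0.05],[0,0,0],5.6],[[0,0,0],[0,0,0],3],[[0,0,0],[0,0,0],3],[[0,0,0],[0,0,0],3],[[0,0,0],[0,0,0],3]]';  python3 -c "
from h import *
st()"
```

```text
t: 3.88
ee_pos: [633.8, 220.4, 27.6]
orientation: [0.579, 1.49, -0.577]
ft_force: [-0.9, -2.3, 10.3]
width: 30.1
t3.88 p [633.8 220.4  27.6] jawdir [ 0.739 -0.673  0.002] x [ 0.003  0.    -1.   ] yawz -42.3 F [-0.9 -2.3 10.3] w30.1 q [ 0.32  0.7   1.61 -0.    0.83  1.06]
```

```bash
python3 -c "
from h import *
st()
for n in ['wrist','side','scene']:
    im=get_image(n); pickle.dump(im,open(n+'3.pkl','wb')); cv2.imwrite('pics/%s3.png'%n,im['pixels'][:,:,::-1])
a=pickle.load(open('side3.pkl','rb'))['pixels'][150:260,330:440,::-1];b=pickle.load(open('scene3.pkl','rb'))['pixels'][180:290,220:330,::-1]
cv2.imwrite('pics/sz3.png',cv2.resize(cv2.hconcat([a,b]),None,fx=3.6,fy=3.6,interpolation=cv2.INTER_CUBIC))
"
```

```text
t3.88 p [633.8 220.4  27.6] jawdir [ 0.739 -0.673  0.002] x [ 0.003  0.    -1.   ] yawz -42.3 F [-0.9 -2.3 10.3] w30.1 q [ 0.32  0.7   1.61 -0.    0.83  1.06]
```

View pics/wrist3.png

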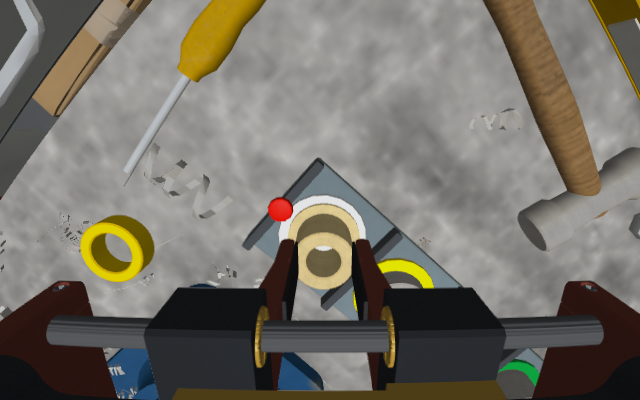

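View pics/sz3.png

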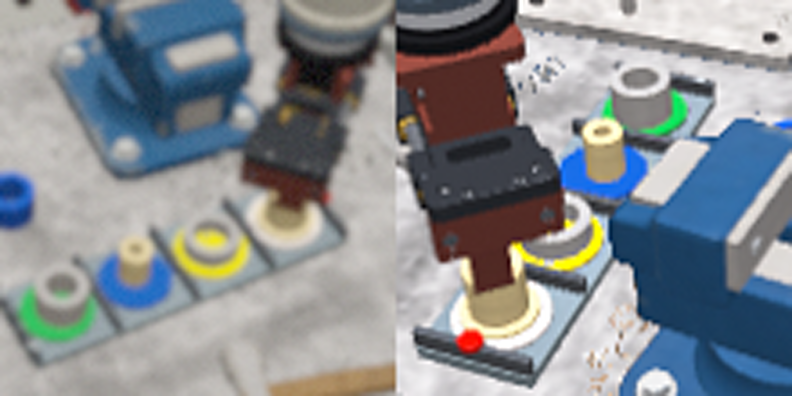

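```bash
python3 - <<'E'
from h import *
w=pickle.load(open("wrist3.pkl","rb"));im=w["pixels"][180:300,250:400,::-1].copy()
b=cv2.resize(im,None,fx=5,fy=5,interpolation=cv2.INTER_CUBIC)
cv2.imwrite("pics/w3z.png",b)
R,p=Rt()
for z in (0,19,27): print(z,proj(w,[p+R@np.array([-z,0,0.])]))
print(proj(w,[[630.9,218.5,52]]))
E
```

```text
0 [[323.10799059 238.4829486 ]]
19 [[322.99060323 251.48458095]]
27 [[322.93417426 257.74380973]]
[[321.49099001 260.92182956]]
```

View pics/w3z.png

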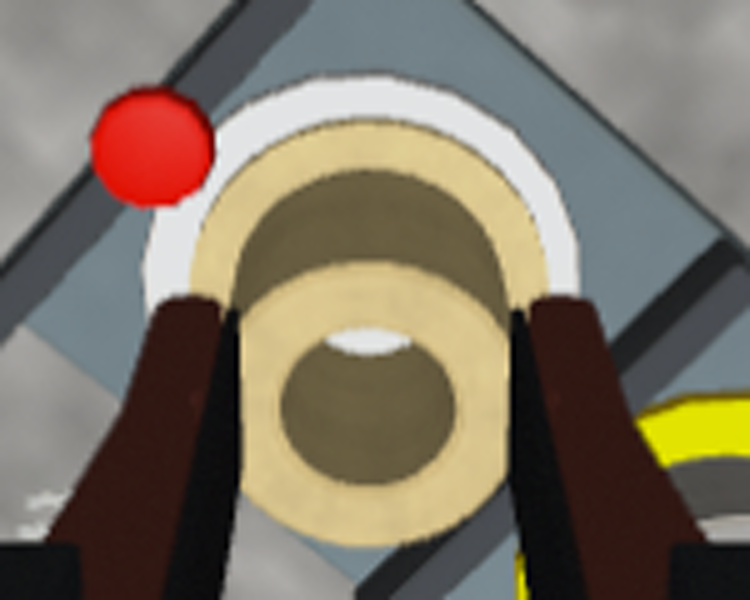

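```bash
python3 -m crank '[[[0,0,0],[0,0,0],2.4]]';  python3 -c "
from h import *
st()"
```

```text
t: 4.15
ee_pos: [633.7, 220.9, 27.8]
orientation: [0.58, 1.49, -0.576]
ft_force: [-1.5, -0.2, 10.6]
width: 25.2
t4.15 p [633.7 220.9  27.8] jawdir [ 0.739 -0.674  0.001] x [ 0.003  0.001 -1.   ] yawz -42.4 F [-1.5 -0.2 10.6] w25.2 q [0.32 0.7  1.61 0.   0.83 1.06]
```

```bash
python3 -c "
from h import *
w=get_image('wrist');s=get_image('scene')
a=cv2.resize(w['pixels'][180:300,250:400,::-1],(600,480),interpolation=cv2.INTER_CUBIC)
b=cv2.resize(s['pixels'][210:290,220:253,::-1],(198,480),interpolation=cv2.INTER_CUBIC)
cv2.imwrite('pics/w4z.png',cv2.hconcat([a,b]));st()
"
```

```text
t4.25 p [633.8 220.9  27.8] jawdir [ 0.739 -0.674  0.001] x [ 0.003  0.001 -1.   ] yawz -42.3 F [-2.4  0.2 11.3] w24.3 q [0.32 0.7  1.61 0.   0.83 1.06]
```

View pics/w4z.png

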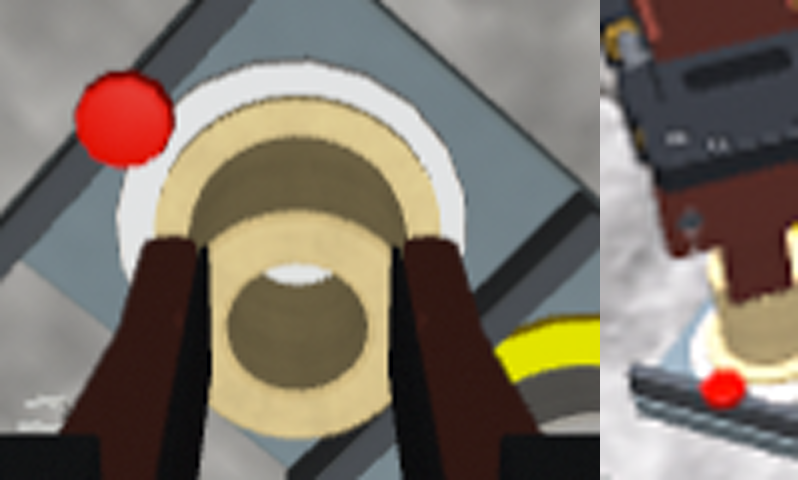

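```bash
python3 -m crank '[[[0,0,0],[0,0,0],5.6],[[0,0,0],[0,0,0],5.6],[[0,0,0],[0,0,0],5.6]]';  python3 -c "
from h import *
st();plan([630.9,218.5,24.5])
w=get_image('wrist')
a=cv2.resize(w['pixels'][180:300,250:400,::-1],(600,480),interpolation=cv2.INTER_CUBIC)
cv2.imwrite('pics/w5z.png',a);st()
print(proj(w,[[630.9,218.5,52]]))
"
```

```text
t: 4.62
ee_pos: [634.6, 221.0, 27.9]
orientation: [0.58, 1.489, -0.576]
ft_force: [0.3, 0.6, 9.1]
width: 50.7
t4.62 p [634.6 221.   27.9] jawdir [ 0.739 -0.674  0.002] x [ 0.004  0.001 -1.   ] yawz -42.4 F [0.3 0.6 9.1] w50.7 q [ 0.32  0.7   1.61 -0.    0.83  1.06]
shift cm [ 0.34 -0.43 -0.11]
t4.67 p [634.4 221.   27.8] jawdir [ 0.739 -0.674  0.002] x [ 0.004  0.001 -1.   ] yawz -42.4 F [-0.2  1.1  8.7] w54.4 q [0.32 0.7  1.61 0.   0.83 1.06]
[[321.11759845 262.1692713 ]]
```

View pics/w5z.png

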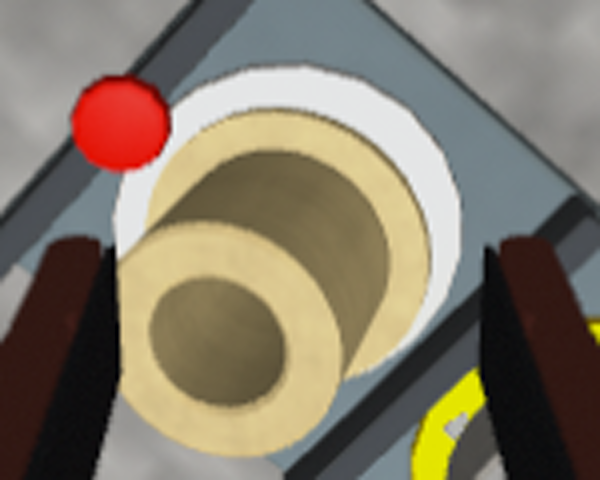

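```bash
python3 -c "
from h import *
s=get_image('scene');d=get_image('side');w=get_image('wrist')
cv2.imwrite('pics/s5.png',cv2.resize(s['pixels'][170:300,215:345,::-1],(780,780//1),interpolation=cv2.INTER_CUBIC)[:600])
cv2.imwrite('pics/d5.png',cv2.resize(d['pixels'][140:240,340:450,::-1],(660,600),interpolation=cv2.INTER_CUBIC))
cv2.imwrite('pics/w5.png',w['pixels'][:,:,::-1]);st()
"
```

```text
t4.83 p [634.  221.1  27.5] jawdir [ 0.739 -0.674  0.001] x [ 0.003  0.001 -1.   ] yawz -42.4 F [-0.2  1.6  7.7] w56.0 q [0.32 0.7  1.61 0.   0.83 1.06]
```

View pics/s5.png

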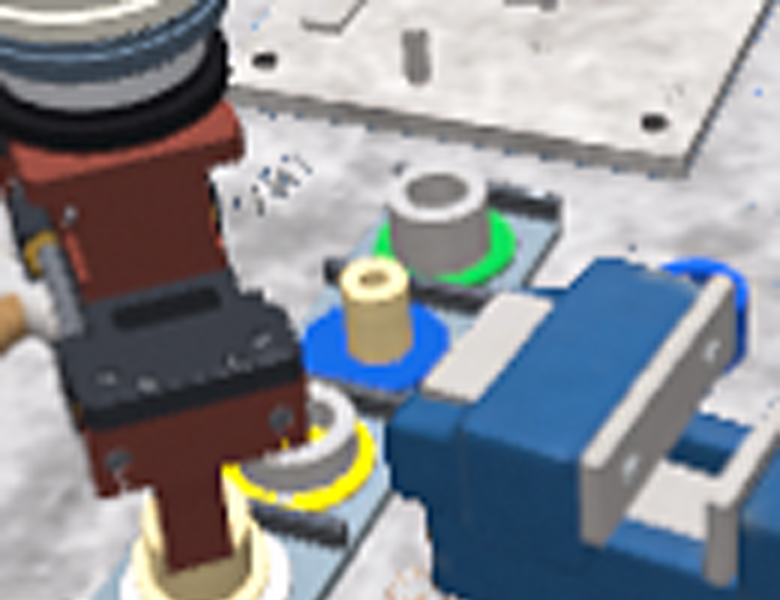

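View pics/d5.png

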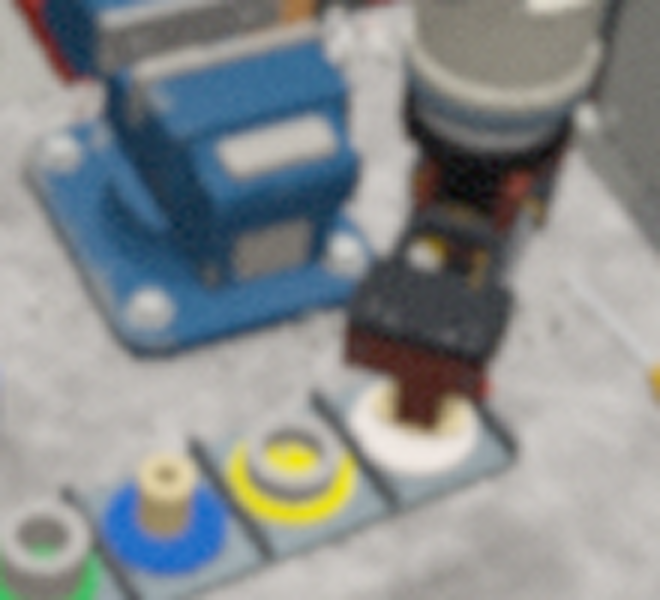

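View pics/w5.png

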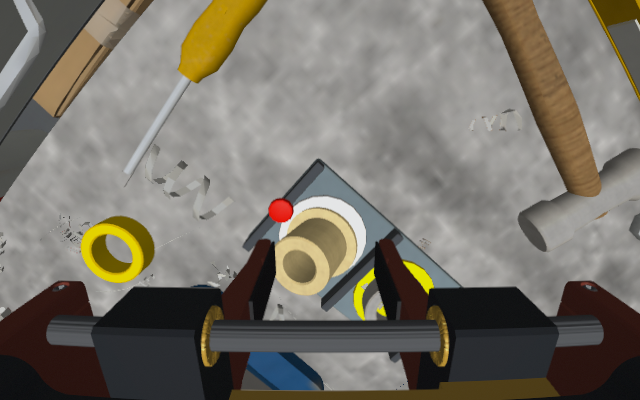

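```bash
python3 -m crank '[[[-0.4,0,0],[0,0,0],5.6],[[0,0,0],[0,0,0],5.6],[[0,0,0],[0,0,0],5.6]]';  python3 -c "
from h import *
st()
w=get_image('wrist')
a=cv2.resize(w['pixels'][180:300,250:400,::-1],(600,480),interpolation=cv2.INTER_CUBIC)
cv2.imwrite('pics/w6z.png',a);st()
print(proj(w,[[630.9,218.5,52]]))
"
```

```text
t: 5.2
ee_pos: [632.3, 220.2, 29.5]
orientation: [0.578, 1.493, -0.578]
ft_force: [0.3, 0.3, 0.6]
width: 55.8
t5.20 p [632.3 220.2  29.5] jawdir [ 0.739 -0.674 -0.   ] x [-0. -0. -1.] yawz -42.4 F [0.3 0.3 0.6] w55.8 q [ 0.32  0.69  1.61 -0.    0.84  1.06]
t5.25 p [632.3 220.2  29.4] jawdir [ 0.739 -0.674 -0.   ] x [-0.001 -0.    -1.   ] yawz -42.4 F [-0.4 -0.6  0.4] w56.0 q [ 0.32  0.69  1.61 -0.    0.84  1.06]
[[323.17082255 257.6422381 ]]
```

View pics/w6z.png

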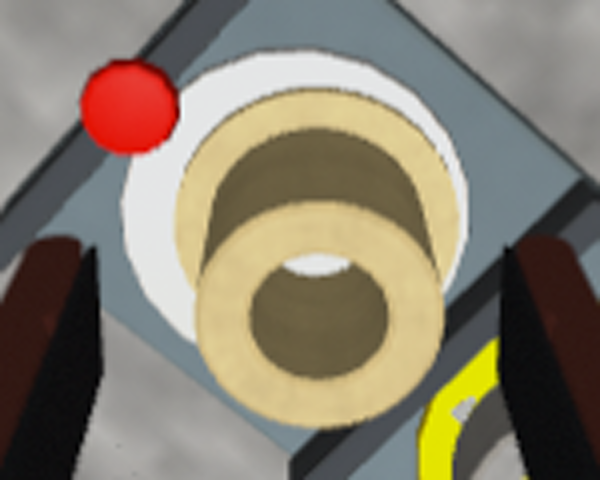

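```bash
python3 -c "
from h import *
w=get_image('wrist')
print(onz(w,[(329.6,258.1)],52)); st(); o=get_obs(); print(o['moment'])
X=onz(w,[(329.6,258.1)],52)[0]; plan([X[0],X[1],29.5])
"
```

```text
[[633.43249175 215.81711564  52.        ]]
t5.30 p [632.3 220.2  29.4] jawdir [ 0.739 -0.674 -0.   ] x [-0.001 -0.    -1.   ] yawz -42.4 F [-0.3 -0.1  0.5] w56.1 q [ 0.32  0.69  1.61 -0.    0.84  1.06]
[-0.01914471 -0.02902567  0.02989834]
shift cm [-0.01 -0.25  0.38]
```

```bash
python3 -m crank '[[[0,-0.25,0.4],[0,0,0],5.6],[[0,0,0],[0,0,0],4.6],[[0,0,0],[0,0,0],4.6],[[0,0,0],[0,0,0],4.6]]'; python3 -m crank '[[[0,0,0],[0,0,0],4.2],[[0,0,0],[0,0,0],4.2]]';python3 -c "
from h import *
w=get_image('wrist')
a=cv2.resize(w['pixels'][180:300,250:400,::-1],(600,480),interpolation=cv2.INTER_CUBIC)
cv2.imwrite('pics/w7z.png',a);st();print(get_obs()['moment'])
"
```

```text
t: 5.8
ee_pos: [633.8, 215.8, 29.7]
orientation: [0.578, 1.492, -0.578]
ft_force: [-0.2, -0.3, 0.0]
width: 46.2
t: 6.05
ee_pos: [633.8, 215.8, 29.7]
orientation: [0.578, 1.492, -0.578]
ft_force: [0.4, 0.0, 0.5]
width: 42.3
t6.10 p [633.8 215.8  29.7] jawdir [ 0.739 -0.674 -0.   ] x [ 0.  0. -1.] yawz -42.4 F [-0.3  0.   0.2] w42.0 q [0.31 0.69 1.61 0.   0.84 1.05]
[-0.0153511   0.00215262 -0.04727461]
```

View pics/w7z.png

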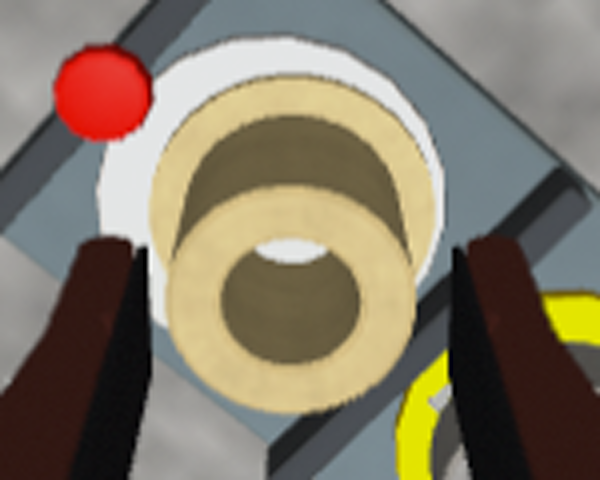

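```bash
python3 -m crank '[[[0,0,0],[0,0,0],3.7],[[0,0,0],[0,0,0],3.7]]';python3 -m crank '[[[0,0,0],[0,0,0],3.4],[[0,0,0],[0,0,0],3.4]]';python3 -c "
from h import *
w=get_image('wrist')
a=cv2.resize(w['pixels'][180:300,250:400,::-1],(600,480),interpolation=cv2.INTER_CUBIC)
cv2.imwrite('pics/w8z.png',a);st();print(get_obs()['moment'])
"
```

```text
t: 6.35
ee_pos: [633.8, 215.8, 29.7]
orientation: [0.578, 1.492, -0.578]
ft_force: [-0.5, 0.0, -0.4]
width: 37.1
t: 6.6
ee_pos: [633.8, 215.7, 29.7]
orientation: [0.578, 1.492, -0.578]
ft_force: [-0.7, -0.3, 0.5]
width: 34.1
t6.65 p [633.8 215.7  29.7] jawdir [ 0.739 -0.674 -0.   ] x [ 0.  0. -1.] yawz -42.4 F [ 0.7  0.3 -0.6] w34.0 q [0.31 0.69 1.61 0.   0.84 1.05]
[ 0.03705657 -0.03208267 -0.00619234]
```

View pics/w8z.png

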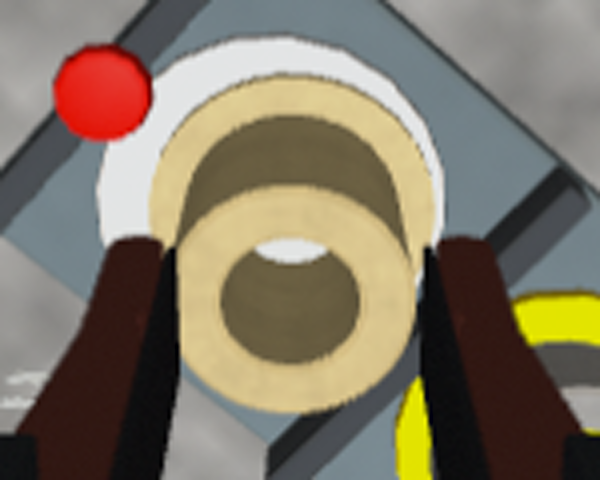

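```bash
python3 -m crank '[[[0,0,0],[0,0,0],3.1],[[0,0,0],[0,0,0],3.1]]';python3 -c "
from h import *
w=get_image('wrist')
a=cv2.resize(w['pixels'][180:300,250:400,::-1],(600,480),interpolation=cv2.INTER_CUBIC)
cv2.imwrite('pics/w9z.png',a);st();print(get_obs()['moment'])
"
```

```text
t: 6.9
ee_pos: [633.8, 215.7, 29.7]
orientation: [0.578, 1.492, -0.578]
ft_force: [0.2, 0.2, 0.6]
width: 31.1
t6.95 p [633.8 215.7  29.7] jawdir [ 0.739 -0.674  0.   ] x [ 0.  0. -1.] yawz -42.4 F [-0.  -0.1  0.4] w30.8 q [0.31 0.69 1.61 0.   0.84 1.05]
[-0.0761345  -0.08000107  0.02269177]
```

View pics/w9z.png

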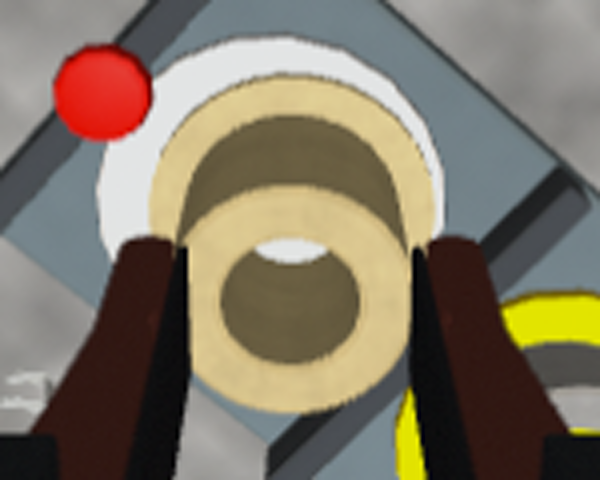

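```bash
python3 -c "
from h import *
R,p=Rt()
pts=[p+R@np.array([x,y,z]) for x,y,z in [(0,-10,15),(0,10,15),(-38,-10,15),(-38,10,15),(0,-10,-15),(0,10,-15),(-38,-10,-15),(-38,10,-15)]]
out=[]
for n,(x0,y0,x1,y1) in dict(scene=(215,210,275,290),side=(370,160,430,240)).items():
    im=get_image(n);q=(proj(im,pts)-[x0,y0]+.5)*6.6-.5
    a=cv2.resize(im['pixels'][y0:y1,x0:x1,::-1],None,fx=6.6,fy=6.6,interpolation=cv2.INTER_CUBIC)
    for i,(u,v) in enumerate(q): cv2.circle(a,(int(u),int(v)),2,(0,255,0) if i<4 else (255,0,255),-1)
    out.append(a)
cv2.imwrite('pics/chk.png',cv2.hconcat(out))
"
```

```text
(no output)
```

View pics/chk.png

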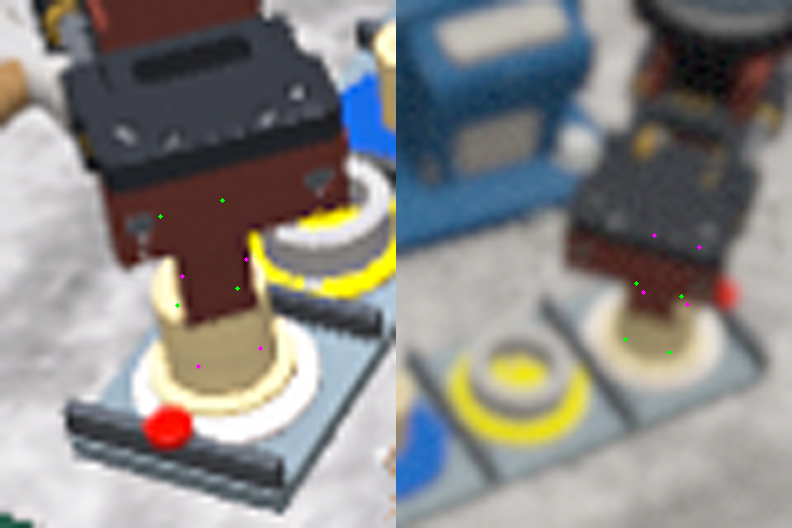

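```bash
python3 -c "
from h import *
R,p=Rt(); print(p)
out=[]
for n,(x0,y0,x1,y1) in dict(scene=(215,210,275,290),side=(370,160,430,240),wrist=(260,210,390,310)).items():
    im=get_image(n)
    f=6.6 if n!='wrist' else 5.28
    a=cv2.resize(im['pixels'][y0:y1,x0:x1,::-1],None,fx=f,fy=f,interpolation=cv2.INTER_CUBIC)
    for dx,col in [(0,(0,255,0)),(-10,(255,0,255)),(-20,(0,0,255))]:
        pts=[p+R@np.array([dx,y,z]) for y,z in [(-10,15.5),(10,15.5),(-10,-15.5),(10,-15.5)]]
        q=(proj(im,pts)-[x0,y0]+.5)*f-.5
        for i,(u,v) in enumerate(q): cv2.circle(a,(int(u),int(v)),3 if n=='wrist' else 2,col,-1)
    cv2.imwrite('pics/chk_%s.png'%n,a)
"
python3 -c "
import cv2
cv2.imwrite('pics/chk2.png',cv2.hconcat([cv2.imread('pics/chk_scene.png'),cv2.imread('pics/chk_side.png')]))"
```

```text
[633.80401673 215.71937463  29.66920965]
```

View pics/chk2.png

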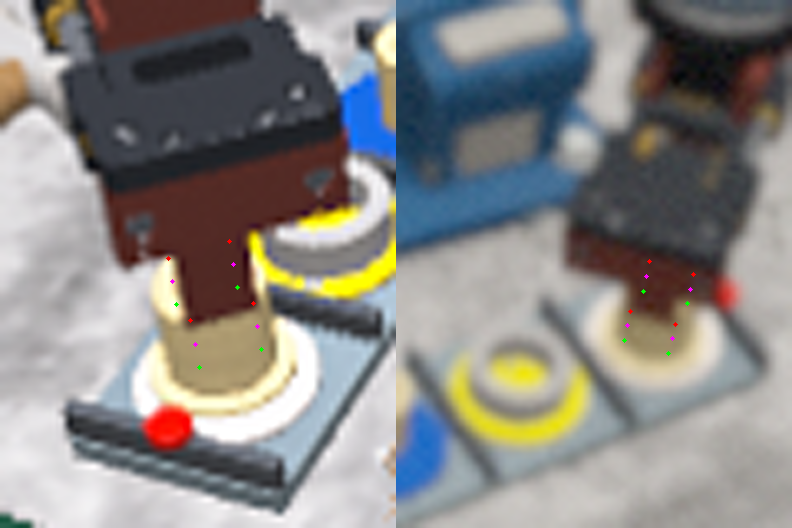

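View pics/chk_wrist.png

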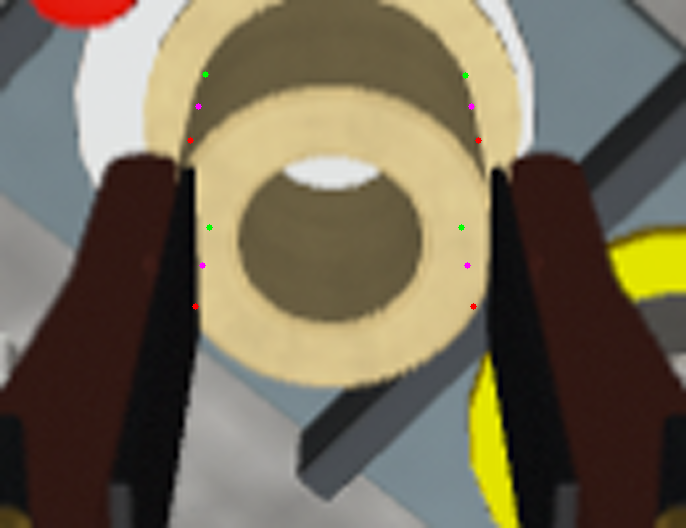

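```bash
python3 -c "
from h import *
R,p=Rt(); im=get_image('wrist'); T=np.eye(4);T[:3,:3]=R;T[:3,3]=p
Vt=np.array(im['view'])@T   # tool->cam
def go(img,w,name):
    a=img.copy(); 
    im2=dict(im);im2['view']=Vt
    for dx,col in [(0,(0,255,0)),(-10,(255,0,255)),(-20,(0,0,255)),(-30,(255,255,0))]:
        for u,v in proj(im2,[(dx,y,z) for y in(-10,10) for z in (w/2,-w/2)]): cv2.circle(a,(int(round(u)),int(round(v))),1,col,-1)
    return cv2.resize(a[200:340,180:460],None,fx=2.8,fy=2.8)
w0=go(pickle.load(open('wrist0.pkl','rb'))['pixels'][:,:,::-1],87.7,'a')
w2=go(pickle.load(open('w2.pkl','rb'))['pixels'][:,:,::-1],55.8,'a')
cv2.imwrite('pics/tip.png',w0);cv2.imwrite('pics/tip2.png',w2)
"
```

```text
(no output)
```

View pics/tip.png

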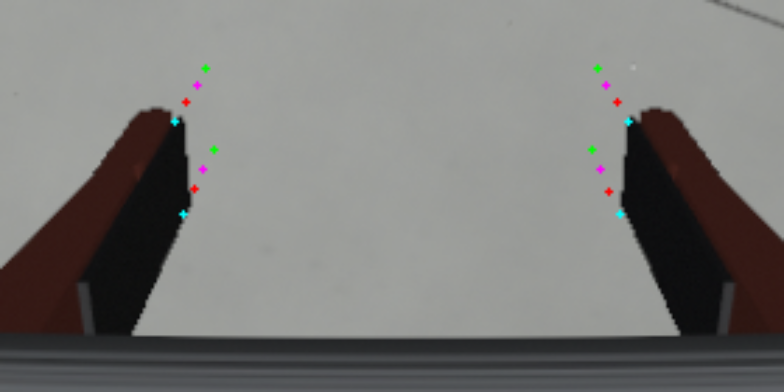

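View pics/tip2.png

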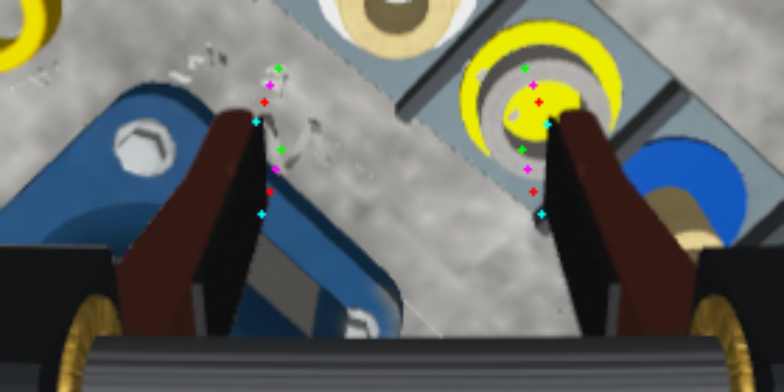

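```bash
python3 -m crank '[[[0,0,-0.1],[0,0,0],5.8],[[0,0,0],[0,0,0],5.8],[[0,0,0],[0,0,0],5.8],[[1,0,0],[0,0,0],5.8],[[0,0,0],[0,0,0],5.8]]'; python3 -m crank '[[[1,0,0],[0,0,0],5.8],[[0,0,0],[0,0,0],5.8]]';python3 -c "
from h import *
w=get_image('wrist');s=get_image('scene')
a=cv2.resize(w['pixels'][200:300,250:400,::-1],(600,400),interpolation=cv2.INTER_CUBIC)
b=cv2.resize(s['pixels'][220:290,220:255,::-1],(200,400),interpolation=cv2.INTER_CUBIC)
cv2.imwrite('pics/w10z.png',cv2.hconcat([a,b]));st();print(get_obs()['moment'])
"
```

```text
t: 7.88
ee_pos: [632.2, 216.1, 18.5]
orientation: [0.577, 1.494, -0.579]
ft_force: [0.2, -0.6, -0.2]
width: 57.8
t: 8.12
ee_pos: [632.3, 216.1, 8.5]
orientation: [0.577, 1.494, -0.579]
ft_force: [-0.4, -0.7, -1.1]
width: 58.0
t8.22 p [632.9 216.3   9.3] jawdir [ 0.739 -0.674 -0.   ] x [-0. -0. -1.] yawz -42.4 F [ 0.4  0.4 -0.5] w57.8 q [ 0.31  0.72  1.61 -0.    0.81  1.05]
[-0.06262166 -0.03652389  0.02683267]
```

View pics/w10z.png

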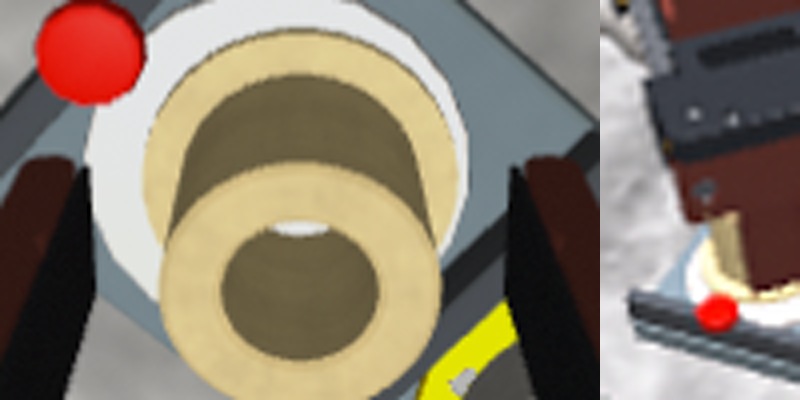

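```bash
python3 -m crank '[[[0.8,0,0],[0,0,0],5.8],[[0,0,0],[0,0,0],4],[[0,0,0],[0,0,0],3],[[0,0,0],[0,0,0],2.5],[[0,0,0],[0,0,0],2.5]]';python3 -c "
from h import *
w=get_image('wrist');s=get_image('scene')
a=cv2.resize(w['pixels'][200:300,250:400,::-1],(600,400),interpolation=cv2.INTER_CUBIC)
b=cv2.resize(s['pixels'][220:290,220:255,::-1],(200,400),interpolation=cv2.INTER_CUBIC)
cv2.imwrite('pics/w11z.png',cv2.hconcat([a,b]));st();print(get_obs()['moment'])
"
```

```text
t: 8.85
ee_pos: [633.0, 216.4, 1.6]
orientation: [0.578, 1.492, -0.578]
ft_force: [0.5, 0.3, -1.1]
width: 42.2
t8.95 p [633.  216.4   1.7] jawdir [ 0.739 -0.674 -0.   ] x [ 0.  0. -1.] yawz -42.4 F [-0.4 -0.9 -2.4] w42.6 q [0.31 0.73 1.61 0.   0.8  1.05]
[-0.06919113 -0.00883079  0.02427875]
```

View pics/w11z.png

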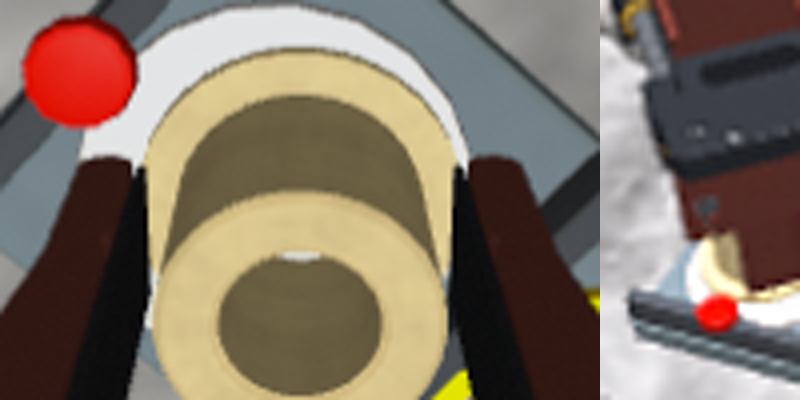

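```bash
python3 -m crank '[[[-1,0,0],[0,0,0],2.5],[[-2,0,0],[0,0,0],2.5],[[-2,0,0],[0,0,0],2.5],[[0,0,0],[0,0,0],2.5]]';python3 -c "
from h import *
w=get_image('wrist');s=get_image('scene')
a=cv2.resize(w['pixels'][200:300,250:400,::-1],(600,400),interpolation=cv2.INTER_CUBIC)
b=cv2.resize(s['pixels'][210:280,215:250,::-1],(200,400),interpolation=cv2.INTER_CUBIC)
cv2.imwrite('pics/w12z.png',cv2.hconcat([a,b]));st();print(get_obs()['moment'])
"
```

```text
t: 9.45
ee_pos: [635.0, 217.1, 54.8]
orientation: [0.581, 1.488, -0.575]
ft_force: [0.1, -0.2, -0.9]
width: 42.5
t9.55 p [633.3 216.5  52.4] jawdir [ 0.739 -0.674  0.001] x [ 0.001  0.    -1.   ] yawz -42.4 F [ 0.4  0.2 -1.7] w42.8 q [0.31 0.66 1.6  0.   0.87 1.05]
[-0.07544053 -0.0492596   0.01386913]
```

View pics/w12z.png

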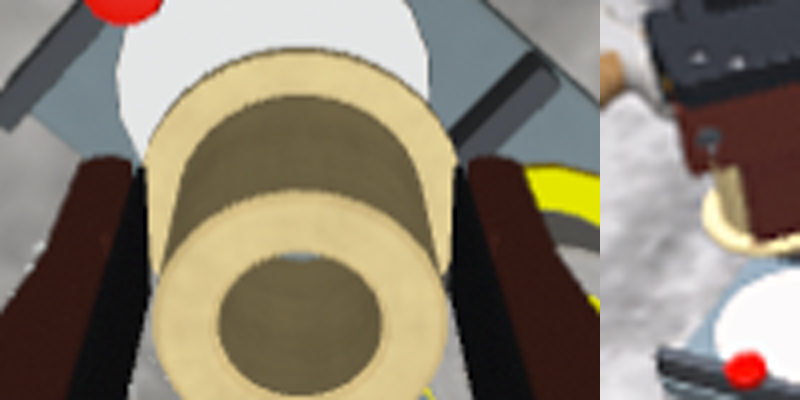

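```bash
cat >> h.py <<'E'
def inhand(px,ztop):
    "tool-frame y,z offset of the held bush's axis, from pixel of top centre at height ztop"
    w=get_image('wrist'); X=onz(w,[px],ztop)[0]; R,p=Rt(); print("inhand world",X.round(1),"tool off",(R.T@(X-p)).round(1)); return R.T@(X-p)
E
python3 -c "
from h import *
inhand((324.6,280.6),102.9)
rows([481.2,-303.4,150],None,claw=2.5)"
```

```text
inhand world [633.5 215.4 102.9] tool off [-51.2  -0.1   1.1]
[[[-0.98,-4.86,2.38],[0,0,0],2.5],[[-0.99,-4.86,2.38],[0,0,0],2.5],[[-0.98,-4.86,2.38],[0,0,0],2.5],[[-0.98,-4.87,2.39],[0,0,0],2.5],[[-0.99,-4.86,2.38],[0,0,0],2.5]]
[[[-0.98,-4.86,2.38],[0,0,0],2.5],[[-0.98,-4.86,2.38],[0,0,0],2.5],[[-0.99,-4.86,2.38],[0,0,0],2.5],[[-0.98,-4.86,2.38],[0,0,0],2.5],[[-0.98,-4.87,2.39],[0,0,0],2.5]]
ends [ 481.2 -303.5  150. ] yaw -42.4
```

```bash
python3 -m crank '[[[-5,0,0],[0,0,0],2.5],[[-3,-4,2],[0,0,0],2.5],[[-1.8,-5,2.4],[0,0,0],2.5],[[0,-5,2.4],[0,0,0],2.5],[[0,-5,2.4],[0,0,0],2.5]]'; python3 -m crank '[[[0,-5,2.4],[0,0,0],2.5],[[0,-5,2.4],[0,0,0],2.5],[[0,-5,2.4],[0,0,0],2.5],[[0,-5,2.4],[0,0,0],2.5],[[0,-5,2.4],[0,0,0],2.5]]';python3 -c "
from h import *
st();rows([481.2,-303.4,110],None,claw=2.5)"
```

```text
t: 10.22
ee_pos: [572.0, 12.5, 149.3]
orientation: [0.578, 1.493, -0.578]
ft_force: [0.8, -0.8, -1.9]
width: 42.4
t: 10.85
ee_pos: [492.1, -253.0, 149.0]
orientation: [0.578, 1.494, -0.578]
ft_force: [0.6, -0.9, -2.8]
width: 42.4
t10.85 p [ 492.1 -253.   149. ] jawdir [ 0.739 -0.674 -0.001] x [-0.001  0.001 -1.   ] yawz -42.4 F [ 0.6 -0.9 -2.8] w42.4 q [-0.5   0.38  1.83  0.    0.93  0.24]
[[[1.95,-2.23,1.3],[0,0,0],2.5],[[1.95,-2.23,1.29],[0,0,0],2.5]]
ends [ 481.2 -303.4  110. ] yaw -42.4
```

```bash
python3 -m crank '[[[0,-2.2,1.2],[0,0,0],2.5],[[0,-2,1.2],[0,0,0],2.5],[[0,0,0],[0,0,0],2.5],[[0,0,0],[0,0,0],2.5]]';python3 -c "
from h import *
st();rows([481.2,-303.4,60],None,claw=2.5)
w=get_image('wrist'); pickle.dump(w,open('w13.pkl','wb')); cv2.imwrite('pics/w13.png',w['pixels'][:,:,::-1])
a=w['pixels'].copy()
hsv=cv2.cvtColor(a,cv2.COLOR_RGB2HSV).astype(int)
m=((hsv[...,2]<70)).astype(np.uint8)
k,l,s,c=cv2.connectedComponentsWithStats(m)
for i in range(1,k):
    if 200<s[i,4]<4000:
        e=cv2.fitEllipse(cv2.findContours((l==i).astype(np.uint8),cv2.RETR_EXTERNAL,cv2.CHAIN_APPROX_NONE)[0][0]); print(s[i].tolist(),np.round(e[0],1),np.round(e[1],1),onz(w,[e[0]],14)[0].round(1))
print(proj(w,[[481.2,-303.4,14],[480,-233.6,14],[478.6,-163.5,14],[477.1,-94.3,14]]).round(1))
"
```

```text
t: 11.35
ee_pos: [482.3, -298.0, 149.1]
orientation: [0.579, 1.494, -0.578]
ft_force: [0.5, 0.6, -1.4]
width: 42.7
t11.35 p [ 482.3 -298.   149.1] jawdir [ 0.739 -0.674 -0.001] x [-0.001  0.001 -1.   ] yawz -42.4 F [ 0.5  0.6 -1.4] w42.7 q [-0.57  0.4   1.8   0.    0.94  0.16]
[[[4.45,-0.24,0.14],[0,0,0],2.5],[[4.46,-0.24,0.14],[0,0,0],2.5]]
ends [ 481.2 -303.4   60. ] yaw -42.4
[146, 3, 57, 63, 2816] [174.2  34.3] [55.5 62.7] [478.3 -94.4  14. ]
[201, 61, 56, 59, 2617] [228.6  89.7] [54.5 59.2] [ 479.6 -164.5   14. ]
[92, 109, 48, 45, 861] [115.9 130.9] [17.4 66.3] [ 365.5 -111.3   14. ]
[253, 116, 55, 54, 2352] [280.3 142.5] [53.1 54.6] [ 481.  -234.8   14. ]
[6, 127, 39, 13, 214] [ 27.1 132.5] [10.2 39.3] [291.1 -42.2  14. ]
[302, 167, 53, 47, 1983] [328.3 190.3] [46.3 53.2] [ 483.4 -303.9   14. ]
[238, 329, 174, 3, 460] [332.2 329.9] [  2.2 187.8] [ 368.9 -437.6   14. ]
[[326.4 191.2]
 [278.8 142.3]
 [227.1  89.6]
 [173.3  35.1]]
```

View pics/w13.png

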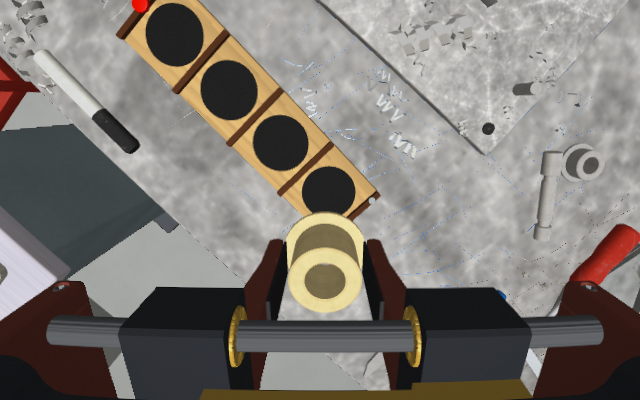

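```bash
python3 -m crank '[[[4,-0.2,0.15],[0,0,0],2.5],[[4,-0.3,0.15],[0,0,0],2.5],[[4,0,0],[0,0,0],2.5],[[0,0,0],[0,0,0],2.5],[[0,0,0],[0,0,0],2.5]]';python3 -c "
from h import *
st();plan([481.4,-303.8,2.2])"
```

```text
t: 12.02
ee_pos: [482.4, -304.4, 30.8]
orientation: [0.577, 1.491, -0.578]
ft_force: [0.7, -0.3, -1.1]
width: 42.6
t12.03 p [ 482.4 -304.4   30.8] jawdir [ 0.74  -0.673  0.001] x [ 0.001 -0.001 -1.   ] yawz -42.3 F [ 0.7 -0.3 -1.1] w42.6 q [-0.58  0.58  1.84  0.    0.71  0.15]
shift cm [ 2.86 -0.03 -0.12]
```

```bash
python3 -m crank '[[[1.6,0,-0.1],[0,0,0],2.5],[[0.8,0,0],[0,0,0],2.5],[[0,0,0],[0,0,0],2.5],[[0,0,0],[0,0,0],2.5]]';python3 -c "
from h import *
st();plan([481.4,-303.8,2.2])"
```

```text
t: 12.52
ee_pos: [480.9, -303.9, 5.8]
orientation: [0.578, 1.492, -0.578]
ft_force: [0.4, -0.2, -1.7]
width: 42.5
t12.53 p [ 480.9 -303.9    5.8] jawdir [ 0.739 -0.674  0.   ] x [ 0. -0. -1.] yawz -42.4 F [ 0.4 -0.2 -1.7] w42.5 q [-0.58  0.63  1.85  0.    0.67  0.15]
shift cm [0.36 0.04 0.03]
```

```bash
python3 -m crank '[[[0.35,0,0],[0,0,0],2.5],[[0,0,0],[0,0,0],2.5],[[0,0,0],[0,0,0],2.5]]';python3 -c "
from h import *
st();plan([481.4,-303.8,2.2])"
```

```text
t: 12.9
ee_pos: [480.8, -303.8, 2.2]
orientation: [0.578, 1.492, -0.578]
ft_force: [-0.0, -0.2, -1.4]
width: 42.6
t12.90 p [ 480.8 -303.8    2.2] jawdir [ 0.739 -0.674 -0.   ] x [-0.  0. -1.] yawz -42.4 F [-0.  -0.2 -1.4] w42.6 q [-0.58  0.63  1.85 -0.    0.66  0.15]
shift cm [-0.    0.04  0.04]
```

```bash
python3 -m crank '[[[0.1,0,0],[0,0,0],2.5],[[0,0,0],[0,0,0],2.5]]'; python3 -m crank '[[[0,0,0],[0,0,0],5.6],[[0,0,0],[0,0,0],5.8],[[0,0,0],[0,0,0],5.8],[[-2,0,0],[0,0,0],5.8],[[-4,0,0],[0,0,0],5.8]]';python3 -c "
from h import *
st()"
```

```text
t: 13.15
ee_pos: [480.9, -303.9, 1.3]
orientation: [0.578, 1.492, -0.578]
ft_force: [-0.1, -0.1, 0.3]
width: 42.4
t: 13.78
ee_pos: [479.9, -303.2, 61.6]
orientation: [0.579, 1.495, -0.578]
ft_force: [0.8, -0.2, -0.0]
width: 57.7
t13.78 p [ 479.9 -303.2   61.6] jawdir [ 0.739 -0.674 -0.003] x [-0.002  0.002 -1.   ] yawz -42.4 F [ 0.8 -0.2 -0. ] w57.7 q [-0.58  0.53  1.84  0.    0.77  0.15]
```

```bash
python3 -m crank '[[[-5,0,0],[0,0,0],5.8],[[-4,0,0],[0,0,0],5.8],[[0,0,0],[0,0,0],5.8]]';python3 -c "
from h import *
st();
w=get_image('wrist'); pickle.dump(w,open('w14.pkl','wb'))
cv2.imwrite('pics/w14.png',cv2.resize(w['pixels'][120:300,220:420,::-1],None,fx=3.3,fy=3.3,interpolation=cv2.INTER_CUBIC))
rows([635.6,149,150],50,claw=5.8)
"
```

```text
t: 14.15
ee_pos: [483.0, -305.3, 155.9]
orientation: [0.576, 1.484, -0.579]
ft_force: [0.9, -0.3, -0.6]
width: 57.9
t14.15 p [ 483.  -305.3  155.9] jawdir [ 0.739 -0.674  0.008] x [ 0.007 -0.004 -1.   ] yawz -42.4 F [ 0.9 -0.3 -0.6] w57.9 q [-0.58  0.39  1.79  0.    0.95  0.15]
[[[0.04,4.39,-1.92],[-9.2,0,0],5.8],[[0.03,4.63,-1.19],[-9.2,0,0],5.8],[[0.04,4.77,-0.44],[-9.2,0,0],5.8],[[0.04,4.78,0.34],[-9.2,0,0],5.8],[[0.03,4.66,1.09],[-9.2,0,0],5.8]]
[[[0.04,4.43,1.82],[-9.2,0,0],5.8],[[0.04,4.08,2.51],[-9.2,0,0],5.8],[[0.04,3.62,3.13],[-9.2,0,0],5.8],[[0.03,3.08,3.67],[-9.2,0,0],5.8],[[0.04,2.45,4.11],[-9.2,0,0],5.8]]
ends [635.6 149.  150. ] yaw 49.6
```

View pics/w14.png

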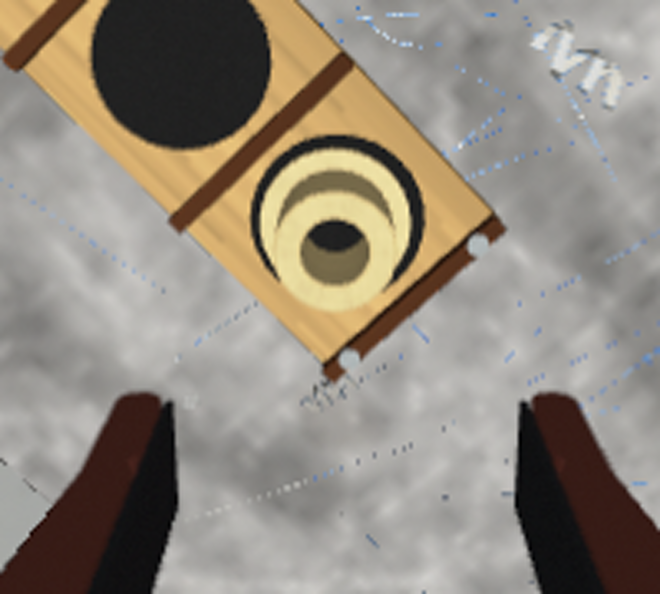

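```bash
python3 -m crank '[[[0,4.4,-1.9],[-9.2,0,0],5.8],[[0,4.6,-1.2],[-9.2,0,0],5.8],[[0,4.8,-0.4],[-9.2,0,0],5.8],[[0,4.8,0.3],[-9.2,0,0],5.8],[[0,4.7,1.1],[-9.2,0,0],5.8]]'; python3 -m crank '[[[0,4.4,1.8],[-9.2,0,0],5.8],[[0,4.1,2.5],[-9.2,0,0],5.8],[[0,3.6,3.1],[-9.2,0,0],5.8],[[0,3.1,3.7],[-9.2,0,0],5.8],[[0,2.4,4.1],[-9.2,0,0],5.8]]'; python3 -m crank '[[[0,0,0],[0,0,0],5.8],[[0,0,0],[0,0,0],5.8]]'; python3 -c "
from h import *
st();plan([635.6,149,60],50)
w=get_image('wrist'); pickle.dump(w,open('w15.pkl','wb'))
print(proj(w,[[635.6,149,32]]))
cv2.imwrite('pics/w15.png',cv2.resize(w['pixels'][130:310,220:420,::-1],None,fx=3.3,fy=3.3,interpolation=cv2.INTER_CUBIC))
"
```

```text
t: 14.82
ee_pos: [557.2, -74.9, 150.0]
orientation: [-0.054, 1.573, 0.054]
ft_force: [-0.1, -0.3, 0.1]
width: 57.9
t: 15.45
ee_pos: [634.1, 150.9, 149.7]
orientation: [-0.681, 1.464, 0.681]
ft_force: [0.2, -0.2, -0.7]
width: 58.3
t: 15.7
ee_pos: [633.6, 149.1, 149.9]
orientation: [-0.676, 1.466, 0.676]
ft_force: [-0.4, 0.3, -0.2]
width: 57.8
t15.70 p [633.6 149.1 149.9] jawdir [ 0.648  0.762 -0.002] x [-0.003 -0.001 -1.   ] yawz 49.6 F [-0.4  0.3 -0.2] w57.8 q [ 0.21  0.52  1.6  -0.    1.03 -0.65]
shift cm [ 8.98 -0.17  0.14]
turn deg [-0.4 -0.1 -0.1]
shift after turn [ 8.99 -0.16  0.12]
[[326.42946312 192.29201388]]
```

View pics/w15.png

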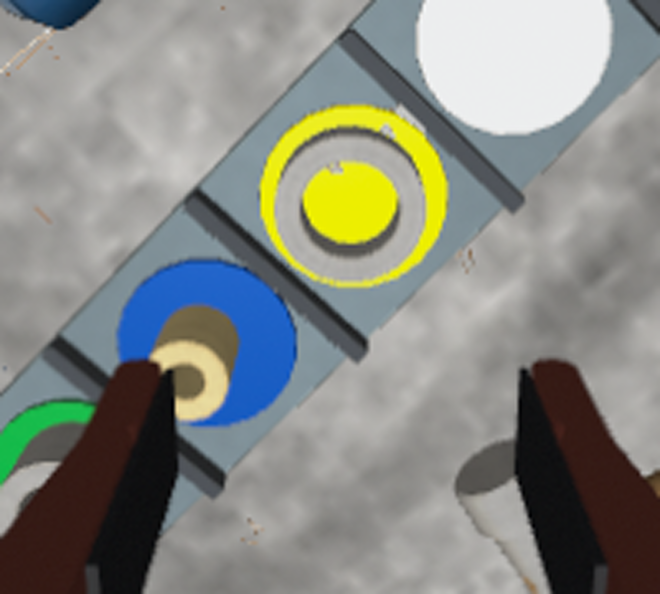

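```bash
python3 -m crank '[[[5,-0.15,0],[0,0,0],5.8],[[5,0,0],[0,0,0],5.8],[[3,0,0],[0,0,0],5.8],[[0,0,0],[0,0,0],5.8],[[0,0,0],[0,0,0],5.8]]'; python3 -c "
from h import *
st();plan([635.3,148.6,0],50);print(get_obs()['moment'])
w=get_image('wrist');s=get_image('side')
a=cv2.resize(w['pixels'][200:300,250:400,::-1],(600,400),interpolation=cv2.INTER_CUBIC)
b=cv2.resize(s['pixels'][180:250,360:395,::-1],(200,400),interpolation=cv2.INTER_CUBIC)
cv2.imwrite('pics/w16.png',cv2.hconcat([a,b]))
"
```

```text
t: 16.38
ee_pos: [636.7, 147.9, 22.4]
orientation: [-0.676, 1.462, 0.675]
ft_force: [0.2, 0.1, 0.1]
width: 57.7
t16.38 p [636.7 147.9  22.4] jawdir [0.649 0.761 0.001] x [ 0.001  0.    -1.   ] yawz 49.6 F [0.2 0.1 0.1] w57.7 q [ 0.21  0.69  1.65 -0.    0.81 -0.65]
shift cm [ 2.24  0.16 -0.04]
turn deg [-0.4  0.1  0. ]
shift after turn [ 2.24  0.15 -0.04]
[ 0.00674792 -0.09028331  0.0143555 ]
```

View pics/w16.png

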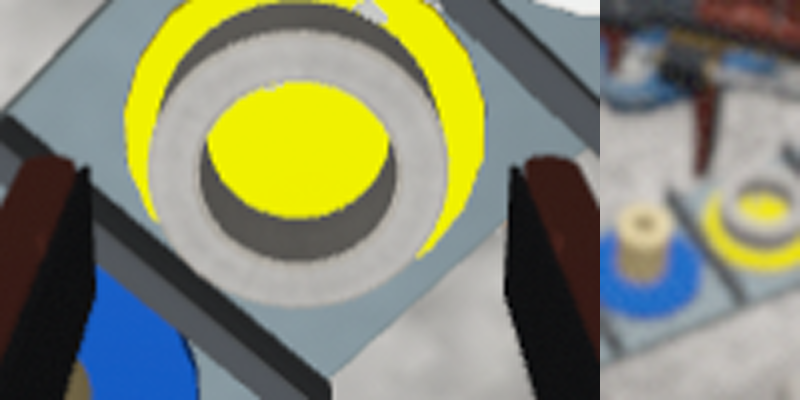

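```bash
python3 -m crank '[[[1.5,0.15,0],[0,0,0],5.8],[[0.5,0,0],[0,0,0],5.8],[[0.3,0,0],[0,0,0],5.8],[[0,0,0],[0,0,0],5.8],[[0,0,0],[0,0,0],5.8]]'; python3 -c "
from h import *
st();plan([635.3,148.6,-0.5],50);print(get_obs()['moment'])
w=get_image('wrist');s=get_image('side')
a=cv2.resize(w['pixels'][200:300,250:400,::-1],(600,400),interpolation=cv2.INTER_CUBIC)
b=cv2.resize(s['pixels'][180:250,360:395,::-1],(200,400),interpolation=cv2.INTER_CUBIC)
cv2.imwrite('pics/w17.png',cv2.hconcat([a,b]))
"
```

```text
t: 17.1
ee_pos: [635.0, 149.6, -1.7]
orientation: [-0.677, 1.462, 0.676]
ft_force: [-0.4, -0.3, 0.7]
width: 57.7
t17.10 p [635.  149.6  -1.7] jawdir [0.648 0.762 0.   ] x [ 0.  0. -1.] yawz 49.6 F [-0.4 -0.3  0.7] w57.7 q [ 0.21  0.72  1.65  0.    0.77 -0.65]
shift cm [-0.12 -0.09 -0.06]
turn deg [-0.4  0.   0. ]
shift after turn [-0.12 -0.09 -0.06]
[-0.00640812 -0.11971618  0.03646439]
```

View pics/w17.png

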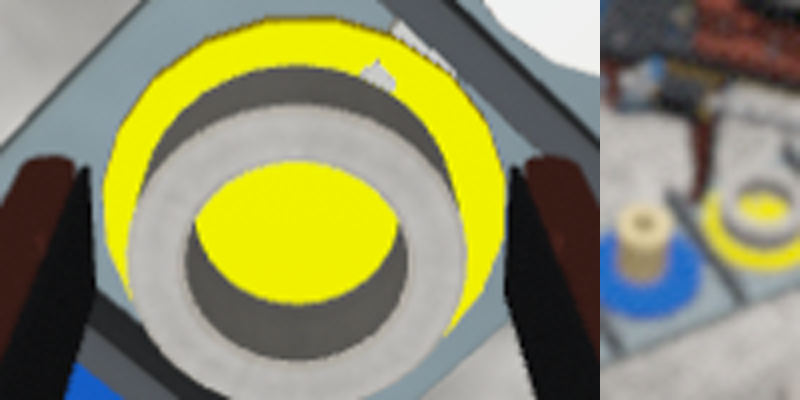

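```bash
python3 -m crank '[[[0.05,-0.05,0],[0,0,0],4.9],[[0,0,0],[0,0,0],4],[[0,0,0],[0,0,0],3.5],[[0,0,0],[0,0,0],3.5]]'; python3 -c "
from h import *
st();print(get_obs()['moment'])"; python3 -m crank '[[[-0.5,0,0],[0,0,0],3.5],[[-1.5,0,0],[0,0,0],3.5],[[-3,0,0],[0,0,0],3.5],[[0,0,0],[0,0,0],3.5],[[0,0,0],[0,0,0],3.5]]';python3 -c "
from h import *
st();print(get_obs()['moment'])
w=get_image('wrist');s=get_image('side')
a=cv2.resize(w['pixels'][200:300,250:400,::-1],(600,400),interpolation=cv2.INTER_CUBIC)
b=cv2.resize(s['pixels'][170:240,365:400,::-1],(200,400),interpolation=cv2.INTER_CUBIC)
cv2.imwrite('pics/w18.png',cv2.hconcat([a,b]))
"
```

```text
t: 17.7
ee_pos: [635.3, 149.2, -2.3]
orientation: [-0.677, 1.463, 0.677]
ft_force: [-0.3, 0.4, 0.4]
width: 44.4
t17.70 p [635.3 149.2  -2.3] jawdir [0.648 0.762 0.   ] x [ 0.  0. -1.] yawz 49.6 F [-0.3  0.4  0.4] w44.4 q [ 0.21  0.72  1.65 -0.    0.77 -0.65]
[-0.01307042 -0.15442882 -0.03631402]
t: 18.32
ee_pos: [635.0, 149.2, 47.7]
orientation: [-0.677, 1.463, 0.677]
ft_force: [-0.3, -0.5, -0.4]
width: 44.4
t18.32 p [635.  149.2  47.7] jawdir [0.648 0.762 0.   ] x [ 0.  0. -1.] yawz 49.6 F [-0.3 -0.5 -0.4] w44.4 q [ 0.21  0.65  1.65  0.    0.85 -0.65]
[-0.00904337 -0.08531109  0.02623702]
```

View pics/w18.png

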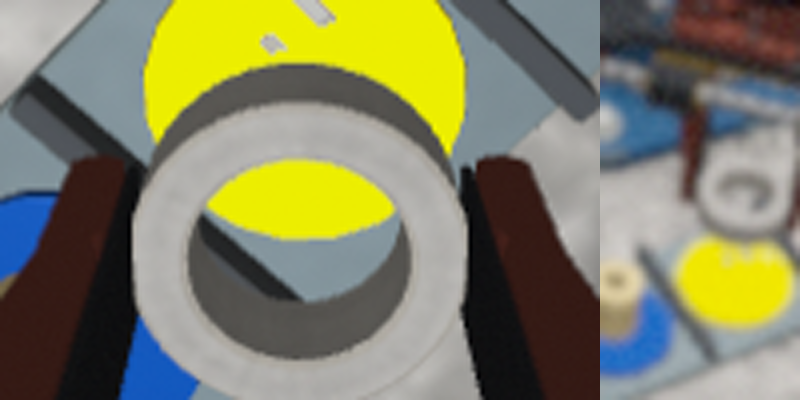

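```bash
python3 -c "
from h import *
inhand((324.6,264.0),82)
rows([481,-234.3,150],-10,claw=3.5,n=9,p0=[615,100,150])"
```

```text
inhand world [634.5 148.9  82. ] tool off [-35.3  -0.1  -0.2]
[[[0,-1.27,-3.79],[6.6,0,0],3.5],[[0,-1.7,-3.63],[6.6,0,0],3.5],[[0,-2.1,-3.4],[6.6,0,0],3.5],[[0,-2.48,-3.14],[6.6,0,0],3.5],[[0,-2.83,-2.84],[6.6,0,0],3.5]]
[[[0,-3.13,-2.49],[6.6,0,0],3.5],[[0,-3.4,-2.11],[6.6,0,0],3.5],[[0,-3.62,-1.71],[6.6,0,0],3.5],[[0,-3.79,-1.28],[6.6,0,0],3.5]]
ends [ 481.  -234.3  150. ] yaw -9.8
```

```bash
python3 -c "
from h import *
rows([480.6,-234.4,150],1,claw=3.5,n=9,p0=[635,149.2,150])"
```

```text
[[[0,-1.45,-4.36],[5.4,0,0],3.5],[[0,-1.86,-4.2],[5.4,0,0],3.5],[[0,-2.24,-4.01],[5.4,0,0],3.5],[[0,-2.61,-3.78],[5.4,0,0],3.5],[[0,-2.96,-3.52],[5.4,0,0],3.5]]
[[[0,-3.27,-3.22],[5.4,0,0],3.5],[[0,-3.56,-2.9],[5.4,0,0],3.5],[[0,-3.82,-2.56],[5.4,0,0],3.5],[[0,-4.05,-2.18],[5.4,0,0],3.5]]
ends [ 480.6 -234.4  150. ] yaw 1.0
```

```bash
python3 -m crank '[[[-5,0,0],[0,0,0],3.5],[[-5,0,0],[0,0,0],3.5],[[0,-1.45,-4.35],[5.4,0,0],3.5],[[0,-1.85,-4.2],[5.4,0,0],3.5],[[0,-2.25,-4],[5.4,0,0],3.5]]'; python3 -m crank '[[[0,-2.6,-3.8],[5.4,0,0],3.5],[[0,-2.95,-3.5],[5.4,0,0],3.5],[[0,-3.3,-3.2],[5.4,0,0],3.5],[[0,-3.55,-2.9],[5.4,0,0],3.5],[[0,-3.8,-2.55],[5.4,0,0],3.5]]'; python3 -m crank '[[[0,-4.05,-2.2],[5.4,0,0],3.5],[[0,0,0],[0,0,0],3.5],[[0,0,0],[0,0,0],3.5]]'; python3 -c "
from h import *
st();plan([480.6,-234.4,30],1)
w=get_image('wrist'); pickle.dump(w,open('w19.pkl','wb'))
cv2.imwrite('pics/w19.png',w['pixels'][:,:,::-1])
hsv=cv2.cvtColor(w['pixels'],cv2.COLOR_RGB2HSV).astype(int)
k,l,s,c=cv2.connectedComponentsWithStats((hsv[...,2]<70).astype(np.uint8))
for i in range(1,k):
    if 200<s[i,4]<4000:
        e=cv2.fitEllipse(cv2.findContours((l==i).astype(np.uint8),cv2.RETR_EXTERNAL,cv2.CHAIN_APPROX_NONE)[0][0]); print(s[i].tolist(),np.round(e[1],1),onz(w,[e[0]],14)[0].round(1))
"
```

```text
t: 19.1
ee_pos: [582.8, 20.5, 147.0]
orientation: [-0.455, 1.524, 0.455]
ft_force: [0.6, 0.1, -0.1]
width: 44.6
t: 19.73
ee_pos: [497.2, -192.4, 147.0]
orientation: [-0.085, 1.57, 0.086]
ft_force: [1.0, 0.7, -0.2]
width: 44.8
t: 20.1
ee_pos: [480.7, -233.7, 147.1]
orientation: [-0.014, 1.572, 0.015]
ft_force: [0.2, 0.6, -0.4]
width: 44.4
t20.10 p [ 480.7 -233.7  147.1] jawdir [ 1.     0.018 -0.001] x [-0.001  0.001 -1.   ] yawz 1.0 F [ 0.2  0.6 -0.4] w44.4 q [-0.47  0.36  1.87  0.    0.91 -0.49]
shift cm [11.71 -0.08 -0.  ]
turn deg [ 0. -0. -0.]
shift after turn [ 1.171e+01 -7.000e-02 -1.000e-02]
[295, 9, 59, 64, 2994] [58.5 63.3] [478.  -94.4  14. ]
[193, 30, 22, 56, 1008] [19.4 68.9] [ 364.9 -109.6   14. ]
[297, 90, 56, 57, 2544] [55.5 56.6] [ 479.5 -164.5   14. ]
[298, 163, 53, 51, 2147] [50.4 52.4] [ 480.7 -234.8   14. ]
[570, 176, 23, 19, 266] [17.5 20.9] [ 757.6 -225.7   14. ]
[234, 329, 183, 3, 498] [  2.2 207.7] [ 489.5 -411.9   14. ]
```

View pics/w19.png

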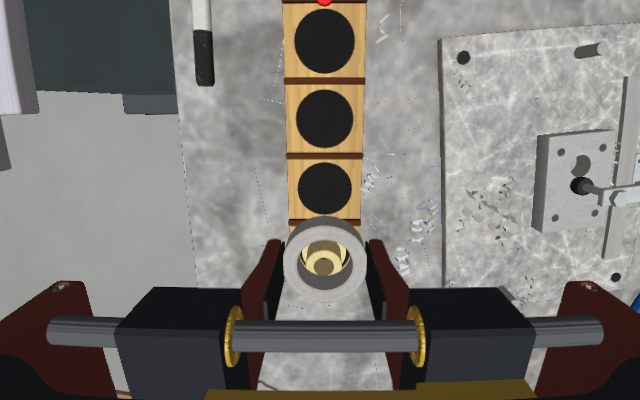

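```bash
python3 -m crank '[[[5,-0.05,0],[0,0,0],3.5],[[5,0,0],[0,0,0],3.5],[[3,0,0],[0,0,0],3.5],[[1,0,0],[0,0,0],3.5],[[0,0,0],[0,0,0],3.5]]'; python3 -m crank '[[[0,0,0],[0,0,0],3.5]]'; python3 -c "
from h import *
st();plan([480.8,-234.5,-2.5],1)"
```

```text
t: 20.78
ee_pos: [481.3, -233.8, 7.6]
orientation: [-0.015, 1.571, 0.016]
ft_force: [-0.2, -1.0, -0.2]
width: 44.7
t: 20.9
ee_pos: [482.1, -234.7, 8.9]
orientation: [-0.016, 1.569, 0.014]
ft_force: [-0.3, -0.3, -1.2]
width: 44.3
t20.90 p [ 482.1 -234.7    8.9] jawdir [1.    0.019 0.002] x [ 0.002 -0.001 -1.   ] yawz 1.1 F [-0.3 -0.3 -1.2] w44.3 q [-0.48  0.59  1.92  0.    0.63 -0.49]
shift cm [ 1.14  0.02 -0.13]
turn deg [0.1 0.1 0.1]
shift after turn [ 1.14  0.02 -0.13]
```

```bash
python3 -m crank '[[[0.8,0,-0.05],[0,0,0],3.5],[[0,0,0],[0,0,0],3.5],[[0,0,0],[0,0,0],3.5]]'; python3 -c "
from h import *
st();plan([480.8,-234.5,-2.5],1)"
```

```text
t: 21.28
ee_pos: [480.5, -234.6, -0.1]
orientation: [-0.014, 1.571, 0.014]
ft_force: [0.6, 0.7, -0.8]
width: 44.8
t21.27 p [ 4.805e+02 -2.346e+02 -1.000e-01] jawdir [1.    0.018 0.   ] x [ 0. -0. -1.] yawz 1.0 F [ 0.6  0.7 -0.8] w44.8 q [-0.48  0.6   1.93  0.    0.61 -0.49]
shift cm [0.24 0.01 0.03]
turn deg [0. 0. 0.]
shift after turn [0.24 0.01 0.03]
```

```bash
python3 -m crank '[[[0.25,0,0.05],[0,0,0],3.5],[[0,0,0],[0,0,0],3.5],[[0,0,0],[0,0,0],3.5]]'; python3 -c "
from h import *
st()"; python3 -m crank '[[[0,0,0],[0,0,0],5.5],[[0,0,0],[0,0,0],5.5],[[0,0,0],[0,0,0],5.5],[[-3,0,0],[0,0,0],5.5],[[-5,0,0],[0,0,0],5.5]]';python3 -m crank '[[[-5,0,0],[0,0,0],5.5],[[-2,0,0],[0,0,0],5.5],[[0,0,0],[0,0,0],5.5]]'; python3 -c "
from h import *
st()
w=get_image('wrist'); pickle.dump(w,open('w20.pkl','wb'))
cv2.imwrite('pics/w20.png',cv2.resize(w['pixels'][130:310,220:420,::-1],None,fx=3.3,fy=3.3,interpolation=cv2.INTER_CUBIC))
rows([641,78.4,150],5.5,claw=4.2,p0=[480.5,-234.5,150],yaw0=1)
"
```

```text
t: 21.65
ee_pos: [481.2, -234.7, -2.3]
orientation: [-0.015, 1.57, 0.014]
ft_force: [-1.2, 0.1, 5.1]
width: 44.5
t21.65 p [ 481.2 -234.7   -2.3] jawdir [1.    0.018 0.   ] x [ 0. -0. -1.] yawz 1.0 F [-1.2  0.1  5.1] w44.5 q [-0.48  0.61  1.93 -0.    0.61 -0.49]
t: 22.28
ee_pos: [479.7, -233.8, 76.5]
orientation: [-0.013, 1.574, 0.016]
ft_force: [0.9, -0.5, 1.2]
width: 54.9
t: 22.65
ee_pos: [482.0, -235.0, 148.7]
orientation: [-0.016, 1.567, 0.013]
ft_force: [-0.6, 0.1, 0.3]
width: 54.9
t22.65 p [ 482.  -235.   148.7] jawdir [1.    0.018 0.003] x [ 0.003 -0.002 -1.   ] yawz 1.0 F [-0.6  0.1  0.3] w54.9 q [-0.48  0.36  1.87  0.    0.91 -0.49]
[[[0,5.17,2.77],[-0.8,0,0],4.2],[[0,5.13,2.83],[-0.8,0,0],4.2],[[0,5.08,2.91],[-0.8,0,0],4.2],[[0,5.05,2.98],[-0.8,0,0],4.2],[[0,5.01,3.05],[-0.8,0,0],4.2]]
[[[0,4.96,3.12],[-0.8,0,0],4.2]]
ends [641.   78.4 150. ] yaw 5.8
```

View pics/w20.png

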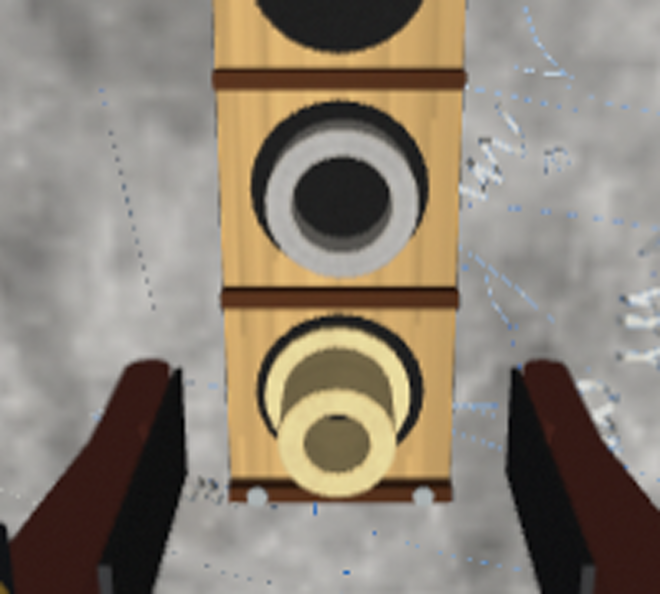

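```bash
python3 -m crank '[[[0,5.2,2.75],[-0.8,0,0],4.2],[[0,5.15,2.85],[-0.8,0,0],4.2],[[0,5.1,2.9],[-0.8,0,0],4.2],[[0,5.05,3],[-0.8,0,0],4.2],[[0,5,3.05],[-0.8,0,0],4.2]]'; python3 -m crank '[[[0,4.95,3.1],[-0.8,0,0],4.2],[[0,0,0],[0,0,0],4.2],[[0,0,0],[0,0,0],4.2]]'; python3 -c "
from h import *
st();plan([641,78.4,30],5.5)
w=get_image('wrist'); pickle.dump(w,open('w21.pkl','wb'))
print(proj(w,[[641,78.4,48],[651.4,12,44]]))
cv2.imwrite('pics/w21.png',cv2.resize(w['pixels'][130:310,220:420,::-1],None,fx=3.3,fy=3.3,interpolation=cv2.INTER_CUBIC))
"
```

```text
t: 23.32
ee_pos: [614.2, 28.8, 144.9]
orientation: [-0.07, 1.573, 0.07]
ft_force: [0.1, -0.8, -0.4]
width: 41.7
t: 23.7
ee_pos: [639.7, 78.8, 145.1]
orientation: [-0.081, 1.573, 0.08]
ft_force: [0.3, -0.9, 0.1]
width: 41.8
t23.70 p [639.7  78.8 145.1] jawdir [ 0.995  0.102 -0.004] x [-0.004 -0.001 -1.   ] yawz 5.9 F [ 0.3 -0.9  0.1] w41.8 q [ 0.1   0.51  1.62 -0.    1.01  0.  ]
shift cm [11.51 -0.05  0.16]
turn deg [ 0.4 -0.2  0. ]
shift after turn [11.51 -0.05  0.12]
[[325.83954006 196.71775421]
 [329.24461687 259.94783529]]
```

View pics/w21.png

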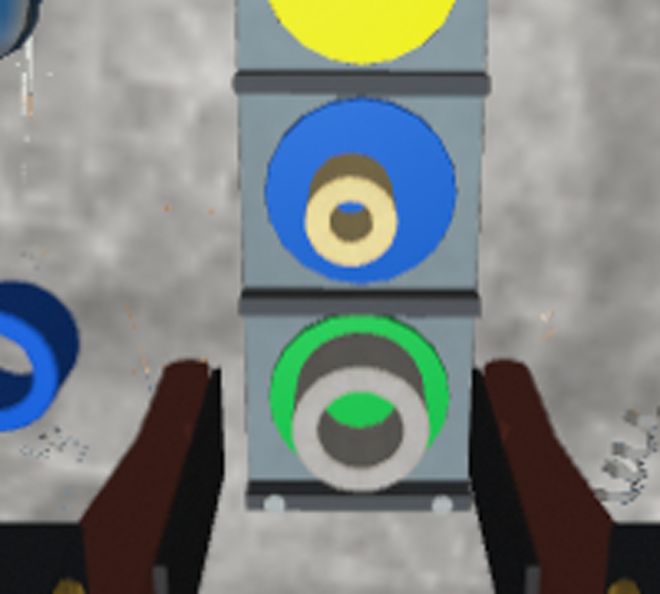

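```bash
python3 -m crank '[[[5,0,0.1],[0,0,0],4.2],[[5,0,0],[0,0,0],4.2],[[2.5,0,0],[0,0,0],4.2],[[0,0,0],[0,0,0],4.2],[[0,0,0],[0,0,0],4.2]]'; python3 -m crank '[[[0,0,0],[0,0,0],4.2]]'; python3 -c "
from h import *
st();plan([641.3,78.5,-4],5.5)"
```

```text
t: 24.38
ee_pos: [642.7, 78.2, 23.2]
orientation: [-0.079, 1.568, 0.079]
ft_force: [1.5, 0.1, 0.3]
width: 42.0
t: 24.5
ee_pos: [643.3, 78.8, 23.9]
orientation: [-0.079, 1.567, 0.08]
ft_force: [0.1, -0.2, -0.1]
width: 41.7
t24.50 p [643.3  78.8  23.9] jawdir [0.995 0.101 0.003] x [ 0.003  0.    -1.   ] yawz 5.8 F [ 0.1 -0.2 -0.1] w41.7 q [ 0.1   0.68  1.66 -0.    0.8   0.  ]
shift cm [ 2.79 -0.01 -0.21]
turn deg [0.3 0.2 0. ]
shift after turn [ 2.79 -0.01 -0.2 ]
```

```bash
python3 -m crank '[[[0,0,-0.1],[0,0,0],4.2],[[1.3,0,0],[0,0,0],4.2],[[1.3,0,0],[0,0,0],4.2],[[0,0,0],[0,0,0],4.2],[[0,0,0],[0,0,0],4.2]]'; python3 -c "
from h import *
st();plan([641.3,78.5,-4],5.5)"; python3 -m crank '[[[0,0,0],[0,0,0],3],[[0,0,0],[0,0,0],2],[[0,0,0],[0,0,0],1.6],[[0,0,0],[0,0,0],1.6],[[0,0,0],[0,0,0],1.6]]'; python3 -c "
from h import *
st()"
```

```text
t: 25.12
ee_pos: [641.0, 79.0, -4.2]
orientation: [-0.08, 1.57, 0.08]
ft_force: [0.1, 0.8, 0.2]
width: 42.2
t25.12 p [641.   79.   -4.2] jawdir [ 0.995  0.102 -0.001] x [-0.001 -0.    -1.   ] yawz 5.8 F [0.1 0.8 0.2] w42.2 q [ 0.1   0.72  1.67 -0.    0.75  0.  ]
shift cm [-0.02 -0.06  0.02]
turn deg [ 0.3 -0.   0. ]
shift after turn [-0.02 -0.06  0.02]
t: 25.75
ee_pos: [641.4, 79.1, -3.5]
orientation: [-0.08, 1.569, 0.08]
ft_force: [-0.1, -0.7, 2.9]
width: 25.1
t25.75 p [641.4  79.1  -3.5] jawdir [0.995 0.102 0.   ] x [ 0.  0. -1.] yawz 5.8 F [-0.1 -0.7  2.9] w25.1 q [0.1  0.72 1.67 0.   0.75 0.  ]
```

```bash
python3 -m crank '[[[-0.5,0,0],[0,0,0],1.6],[[-1.5,0,0],[0,0,0],1.6],[[-3,0,0],[0,0,0],1.6],[[0,0,0],[0,0,0],1.6],[[0,0,0],[0,0,0],1.6]]';python3 -m crank '[[[0,0,0],[0,0,0],1.6]]';python3 -c "
from h import *
st();print(get_obs()['moment'])
w=get_image('wrist');s=get_image('side')
a=cv2.resize(w['pixels'][200:300,250:400,::-1],(600,400),interpolation=cv2.INTER_CUBIC)
b=cv2.resize(s['pixels'][170:240,350:385,::-1],(200,400),interpolation=cv2.INTER_CUBIC)
cv2.imwrite('pics/w22.png',cv2.hconcat([a,b]))
"
```

```text
t: 26.38
ee_pos: [640.9, 79.0, 46.1]
orientation: [-0.08, 1.569, 0.08]
ft_force: [-0.8, 0.1, -0.9]
width: 25.4
t: 26.5
ee_pos: [640.3, 78.9, 45.2]
orientation: [-0.08, 1.571, 0.08]
ft_force: [-0.0, -0.2, -1.5]
width: 25.1
t26.50 p [640.3  78.9  45.2] jawdir [ 0.995  0.102 -0.002] x [-0.002 -0.    -1.   ] yawz 5.8 F [-0.  -0.2 -1.5] w25.1 q [ 0.1   0.64  1.66 -0.    0.84  0.  ]
[-0.00219709 -0.08142522  0.0762303 ]
```

View pics/w22.png

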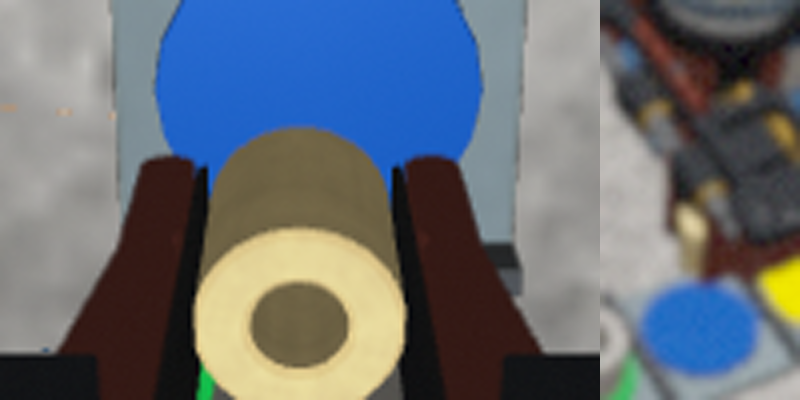

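```bash
python3 -c "
from h import *
inhand((324.5,280.6),96.8)
rows([479.2,-164.2,150],1,claw=1.6,n=6,p0=[640.6,78.9,150])"
```

```text
inhand world [641.   78.6  96.8] tool off [-51.4  -0.4   0.3]
[[[0,-3.76,-3.09],[0.8,0,0],1.6],[[0,-3.8,-3.03],[0.8,0,0],1.6],[[0,-3.84,-2.99],[0.8,0,0],1.6],[[0,-3.88,-2.93],[0.8,0,0],1.6],[[0,-3.92,-2.87],[0.8,0,0],1.6]]
[[[0,-3.97,-2.82],[0.8,0,0],1.6]]
ends [ 479.2 -164.2  150. ] yaw 1.0
```

```bash
python3 -m crank '[[[-5,0,0],[0,0,0],1.6],[[-5.5,0,0],[0,0,0],1.6],[[0,-3.75,-3.1],[0.8,0,0],1.6],[[0,-3.8,-3.05],[0.8,0,0],1.6],[[0,-3.85,-3],[0.8,0,0],1.6]]'; python3 -m crank '[[[0,-3.9,-2.9],[0.8,0,0],1.6],[[0,-3.9,-2.85],[0.8,0,0],1.6],[[0,-4,-2.8],[0.8,0,0],1.6],[[0,0,0],[0,0,0],1.6],[[0,0,0],[0,0,0],1.6]]'; python3 -c "
from h import *
st();plan([479.2,-164,20],1)
w=get_image('wrist'); pickle.dump(w,open('w23.pkl','wb'))
hsv=cv2.cvtColor(w['pixels'],cv2.COLOR_RGB2HSV).astype(int)
k,l,s,c=cv2.connectedComponentsWithStats((hsv[...,2]<70).astype(np.uint8))
for i in range(1,k):
    if 200<s[i,4]<4000:
        e=cv2.fitEllipse(cv2.findContours((l==i).astype(np.uint8),cv2.RETR_EXTERNAL,cv2.CHAIN_APPROX_NONE)[0][0]); print(s[i].tolist(),np.round(e[1],1),onz(w,[e[0]],14)[0].round(1))
"
```

```text
t: 27.28
ee_pos: [559.0, -43.5, 151.0]
orientation: [-0.047, 1.571, 0.047]
ft_force: [0.2, -0.3, -0.2]
width: 25.3
t: 27.9
ee_pos: [480.2, -164.4, 151.1]
orientation: [-0.013, 1.571, 0.014]
ft_force: [0.9, -0.3, -0.9]
width: 25.2
t27.90 p [ 480.2 -164.4  151.1] jawdir [1.    0.017 0.   ] x [ 0.  0. -1.] yawz 1.0 F [ 0.9 -0.3 -0.9] w25.2 q [-0.35  0.32  1.92  0.    0.9  -0.37]
shift cm [13.11  0.04 -0.11]
turn deg [-0.  0. -0.]
shift after turn [13.11  0.04 -0.1 ]
[296, 89, 56, 57, 2493] [54.8 56.1] [478.2 -94.6  14. ]
[201, 108, 20, 49, 831] [18.  60.7] [ 365.  -109.4   14. ]
[297, 161, 53, 51, 2104] [49.9 51.9] [ 479.5 -164.8   14. ]
[553, 239, 20, 18, 221] [16.2 18.5] [ 757.4 -232.1   14. ]
[272, 329, 107, 3, 319] [  2.  348.5] [ 484.3 -346.1   14. ]
```

```bash
python3 -m crank '[[[5,0,-0.1],[0,0,0],1.6],[[5,0,0],[0,0,0],1.6],[[3.5,0,0],[0,0,0],1.6],[[0,0,0],[0,0,0],1.6],[[0,0,0],[0,0,0],1.6]]'; python3 -m crank '[[[0.8,0,0],[0,0,0],1.6],[[0,0,0],[0,0,0],1.6],[[0,0,0],[0,0,0],1.6]]';python3 -c "
from h import *
st();plan([479.2,-164.2,-3.5],1)"
```

```text
t: 28.58
ee_pos: [480.2, -164.1, 17.0]
orientation: [-0.015, 1.57, 0.015]
ft_force: [0.3, -0.9, -1.3]
width: 25.9
t: 28.95
ee_pos: [479.3, -164.6, 8.7]
orientation: [-0.015, 1.57, 0.014]
ft_force: [0.1, -0.9, -1.8]
width: 25.2
t28.95 p [ 479.3 -164.6    8.7] jawdir [1.    0.018 0.001] x [ 0.001 -0.    -1.   ] yawz 1.0 F [ 0.1 -0.9 -1.8] w25.2 q [-0.35  0.56  1.99 -0.    0.59 -0.37]
shift cm [ 1.22  0.04 -0.02]
turn deg [0. 0. 0.]
shift after turn [ 1.22  0.04 -0.01]
```

```bash
python3 -m crank '[[[0.9,0,0],[0,0,0],1.6],[[0.2,0,0],[0,0,0],1.6],[[0,0,0],[0,0,0],1.6],[[0,0,0],[0,0,0],1.6]]';python3 -c "
from h import *
st();plan([479.2,-164.2,-3.5],1)"
```

```text
t: 29.45
ee_pos: [479.0, -164.4, -2.9]
orientation: [-0.014, 1.571, 0.014]
ft_force: [1.5, -0.2, -1.2]
width: 25.3
t29.45 p [ 479.  -164.4   -2.9] jawdir [ 1.     0.018 -0.   ] x [-0.  0. -1.] yawz 1.0 F [ 1.5 -0.2 -1.2] w25.3 q [-0.35  0.59  1.99  0.    0.57 -0.37]
shift cm [0.06 0.02 0.02]
turn deg [ 0. -0. -0.]
shift after turn [0.06 0.02 0.02]
```

```bash
python3 -m crank '[[[0.1,0,0],[0,0,0],1.6],[[0,0,0],[0,0,0],1.6]]';python3 -m crank '[[[0,0,0],[0,0,0],4.4],[[0,0,0],[0,0,0],4.4],[[0,0,0],[0,0,0],4.4],[[-3,0,0],[0,0,0],4.4],[[-5,0,0],[0,0,0],4.4]]';python3 -m crank '[[[-5,0,0],[0,0,0],5.6],[[-2.5,0,0],[0,0,0],5.6],[[0,0,0],[0,0,0],5.6]]'; python3 -c "
from h import *
st()
w=get_image('wrist'); pickle.dump(w,open('w24.pkl','wb'))
cv2.imwrite('pics/w24.png',cv2.resize(w['pixels'][130:310,220:420,::-1],None,fx=3.3,fy=3.3,interpolation=cv2.INTER_CUBIC))
rows([651.4,12,150],5.5,claw=5.6,n=5,p0=[479,-164.3,150],yaw0=1)
"
```

```text
t: 29.7
ee_pos: [479.2, -164.5, -3.6]
orientation: [-0.014, 1.57, 0.014]
ft_force: [-0.4, 0.1, 2.5]
width: 25.5
t: 30.32
ee_pos: [477.7, -163.9, 75.7]
orientation: [-0.013, 1.574, 0.015]
ft_force: [0.3, -0.5, -0.2]
width: 44.1
t: 30.7
ee_pos: [480.4, -164.9, 153.0]
orientation: [-0.016, 1.567, 0.013]
ft_force: [-0.9, -0.1, -1.0]
width: 56.0
t30.70 p [ 480.4 -164.9  153. ] jawdir [1.    0.018 0.004] x [ 0.004 -0.002 -1.   ] yawz 1.0 F [-0.9 -0.1 -1. ] w56.0 q [-0.35  0.31  1.93  0.    0.9  -0.37]
[[[0,3.47,3.51],[-0.9,0,0],5.6],[[0,3.41,3.56],[-0.9,0,0],5.6],[[0,3.35,3.62],[-0.9,0,0],5.6],[[0,3.29,3.67],[-0.9,0,0],5.6],[[0,3.24,3.72],[-0.9,0,0],5.6]]
ends [651.4  12.  150. ] yaw 5.5
```

View pics/w24.png

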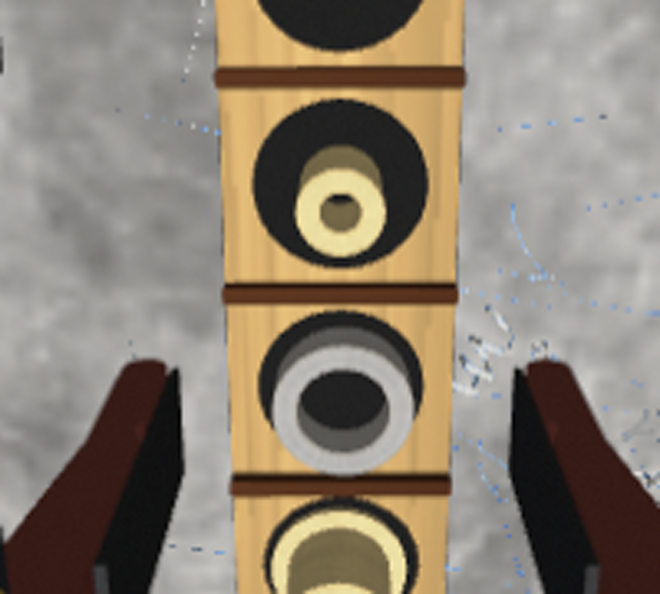

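Three are standing on their pads. Now the sleeve.

```bash
python3 -m crank '[[[0,3.45,3.5],[-0.9,0,0],5.6],[[0,3.4,3.55],[-0.9,0,0],5.6],[[0,3.35,3.6],[-0.9,0,0],5.6],[[0,3.3,3.65],[-0.9,0,0],5.6],[[0,3.25,3.7],[-0.9,0,0],5.6]]'; python3 -m crank '[[[0,0,0],[0,0,0],5.6],[[0,0,0],[0,0,0],5.6]]'; python3 -c "
from h import *
st();plan([651.4,12,30],5.5)
w=get_image('wrist'); pickle.dump(w,open('w25.pkl','wb'))
print(proj(w,[[651.4,12,44]]))
cv2.imwrite('pics/w25.png',cv2.resize(w['pixels'][130:310,220:420,::-1],None,fx=3.3,fy=3.3,interpolation=cv2.INTER_CUBIC))
"
```

```text
t: 31.38
ee_pos: [650.3, 13.1, 148.5]
orientation: [-0.076, 1.573, 0.077]
ft_force: [-0.1, -0.1, -0.1]
width: 56.1
t: 31.62
ee_pos: [648.9, 11.6, 149.0]
orientation: [-0.076, 1.573, 0.076]
ft_force: [-1.2, -0.5, 0.4]
width: 56.1
t31.62 p [648.9  11.6 149. ] jawdir [ 0.995  0.097 -0.004] x [-0.004 -0.    -1.   ] yawz 5.6 F [-1.2 -0.5  0.4] w56.1 q [-0.    0.51  1.61 -0.    1.02 -0.1 ]
shift cm [1.19e+01 1.00e-02 3.00e-01]
turn deg [ 0.1 -0.2 -0. ]
shift after turn [1.19e+01 1.00e-02 2.50e-01]
[[327.19024037 193.87999615]]
```

View pics/w25.png

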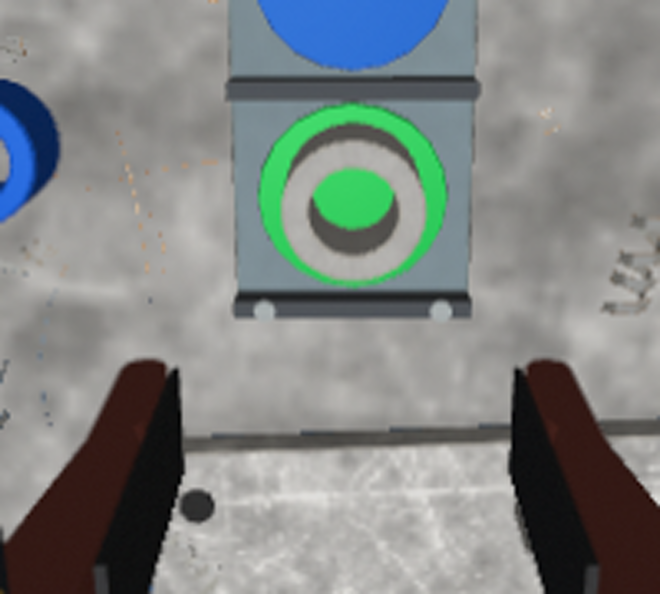

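```bash
python3 -m crank '[[[5,0.05,0.05],[0,0,0],5.6],[[5,0,0],[0,0,0],5.6],[[2.5,0,0],[0,0,0],5.6],[[0,0,0],[0,0,0],5.6],[[0,0,0],[0,0,0],5.6]]'; python3 -m crank '[[[0.8,0,0],[0,0,0],5.6],[[0.5,0,0],[0,0,0],5.6],[[0,0,0],[0,0,0],5.6]]'; python3 -c "
from h import *
st();plan([651.2,12.3,-4],5.5)"
```

```text
t: 32.3
ee_pos: [651.4, 11.7, 27.3]
orientation: [-0.075, 1.568, 0.075]
ft_force: [0.9, -0.4, -0.0]
width: 55.8
t: 32.67
ee_pos: [650.7, 12.4, 13.0]
orientation: [-0.076, 1.57, 0.076]
ft_force: [-0.5, 0.5, 0.1]
width: 56.1
t32.67 p [650.7  12.4  13. ] jawdir [ 0.995  0.097 -0.   ] x [-0. -0. -1.] yawz 5.5 F [-0.5  0.5  0.1] w56.1 q [ 0.    0.7   1.66 -0.    0.79 -0.1 ]
shift cm [ 1.7  -0.02  0.04]
turn deg [ 0. -0. -0.]
shift after turn [ 1.7  -0.02  0.04]
```

```bash
python3 -m crank '[[[1,0,0.05],[0,0,0],5.6],[[0.7,0,0],[0,0,0],5.6],[[0,0,0],[0,0,0],5.6],[[0,0,0],[0,0,0],4.4],[[0,0,0],[0,0,0],3.5]]'; python3 -m crank '[[[0,0,0],[0,0,0],3],[[0,0,0],[0,0,0],3]]'; python3 -c "
from h import *
st()";python3 -m crank '[[[-0.5,0,0],[0,0,0],3],[[-1.5,0,0],[0,0,0],3],[[-3,0,0],[0,0,0],3],[[0,0,0],[0,0,0],3],[[0,0,0],[0,0,0],3]]';python3 -m crank '[[[0,0,0],[0,0,0],3]]';python3 -c "
from h import *
st();print(get_obs()['moment'])
w=get_image('wrist');s=get_image('side')
a=cv2.resize(w['pixels'][200:300,250:400,::-1],(600,400),interpolation=cv2.INTER_CUBIC)
b=cv2.resize(s['pixels'][175:245,330:365,::-1],(200,400),interpolation=cv2.INTER_CUBIC)
cv2.imwrite('pics/w26.png',cv2.hconcat([a,b]))
"
```

```text
t: 33.3
ee_pos: [651.5, 12.4, -3.7]
orientation: [-0.076, 1.569, 0.076]
ft_force: [-0.8, -0.2, 0.6]
width: 41.0
t: 33.55
ee_pos: [651.5, 12.4, -3.7]
orientation: [-0.076, 1.569, 0.076]
ft_force: [-0.5, -0.5, -0.6]
width: 40.9
t33.55 p [651.5  12.4  -3.7] jawdir [0.995 0.097 0.   ] x [ 0.  0. -1.] yawz 5.5 F [-0.5 -0.5 -0.6] w40.9 q [ 0.    0.72  1.66  0.    0.76 -0.1 ]
t: 34.17
ee_pos: [651.2, 12.4, 46.1]
orientation: [-0.076, 1.57, 0.076]
ft_force: [-0.3, -0.3, -3.0]
width: 40.9
t: 34.3
ee_pos: [650.6, 12.4, 45.1]
orientation: [-0.076, 1.571, 0.076]
ft_force: [-0.8, -0.7, -1.8]
width: 41.1
t34.30 p [650.6  12.4  45.1] jawdir [ 0.995  0.097 -0.002] x [-0.002 -0.    -1.   ] yawz 5.5 F [-0.8 -0.7 -1.8] w41.1 q [ 0.    0.65  1.65 -0.    0.84 -0.1 ]
[-0.02070679 -0.11344234  0.01185455]
```

View pics/w26.png

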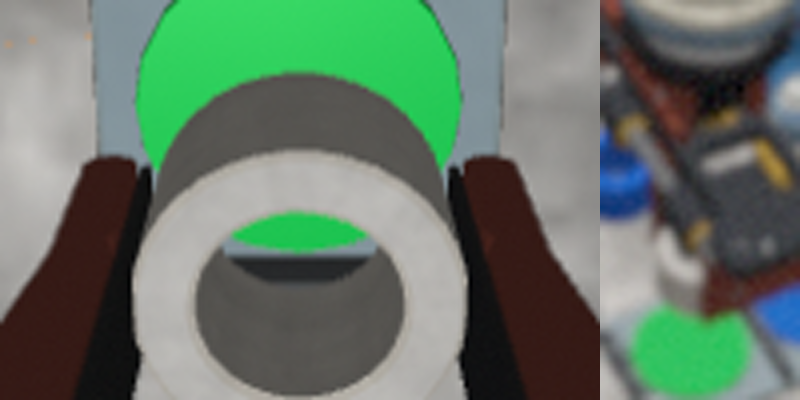

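```bash
python3 -c "
from h import *
inhand((324.5,275.4),92.8)
rows([478,-94.3,150],1,claw=3,n=4,p0=[651.2,12.4,150])"
```

```text
inhand world [651.3  12.6  92.8] tool off [-47.5   0.2   0.3]
[[[0,-2.24,-4.57],[1.1,0,0],3],[[0,-2.32,-4.52],[1.1,0,0],3],[[0,-2.41,-4.48],[1.1,0,0],3],[[0,-2.5,-4.43],[1.1,0,0],3]]
ends [478.  -94.3 150. ] yaw 1.1
```

```bash
python3 -m crank '[[[-5,0,0],[0,0,0],3],[[-5.5,0,0],[0,0,0],3],[[0,-2.25,-4.55],[1.1,0,0],3],[[0,-2.35,-4.5],[1.1,0,0],3],[[0,-2.4,-4.5],[1.1,0,0],3]]'; python3 -m crank '[[[0,-2.5,-4.4],[1.1,0,0],3],[[0,0,0],[0,0,0],3],[[0,0,0],[0,0,0],3],[[0,0,0],[0,0,0],3]]'; python3 -c "
from h import *
st();plan([477.8,-94.6,20],1)
w=get_image('wrist'); pickle.dump(w,open('w27.pkl','wb'))
cv2.imwrite('pics/w27.png',w['pixels'][:,:,::-1])
hsv=cv2.cvtColor(w['pixels'],cv2.COLOR_RGB2HSV).astype(int)
k,l,s,c=cv2.connectedComponentsWithStats((hsv[...,2]<70).astype(np.uint8))
for i in range(1,k):
    if 200<s[i,4]<4000:
        e=cv2.fitEllipse(cv2.findContours((l==i).astype(np.uint8),cv2.RETR_EXTERNAL,cv2.CHAIN_APPROX_NONE)[0][0]); print(s[i].tolist(),np.round(e[1],1),onz(w,[e[0]],14)[0].round(1))
"
```

```text
t: 35.08
ee_pos: [520.3, -68.4, 151.0]
orientation: [-0.031, 1.571, 0.031]
ft_force: [0.3, -0.4, -1.9]
width: 41.2
t: 35.58
ee_pos: [480.0, -94.2, 151.2]
orientation: [-0.016, 1.57, 0.016]
ft_force: [-0.3, -0.0, -3.0]
width: 41.2
t35.58 p [480.  -94.2 151.2] jawdir [1.    0.021 0.001] x [ 0.001 -0.    -1.   ] yawz 1.2 F [-0.3 -0.  -3. ] w41.2 q [-0.22  0.29  1.96  0.    0.89 -0.24]
shift cm [13.12 -0.03 -0.23]
turn deg [0.2 0.  0. ]
shift after turn [13.12 -0.03 -0.22]
[296, 162, 53, 50, 2085] [49.3 52. ] [478.2 -95.   14. ]
[207, 176, 18, 45, 679] [16.9 52.8] [ 364.7 -109.3   14. ]
[240, 329, 170, 3, 463] [  2.2 196.7] [ 492.2 -276.    14. ]
```

View pics/w27.png

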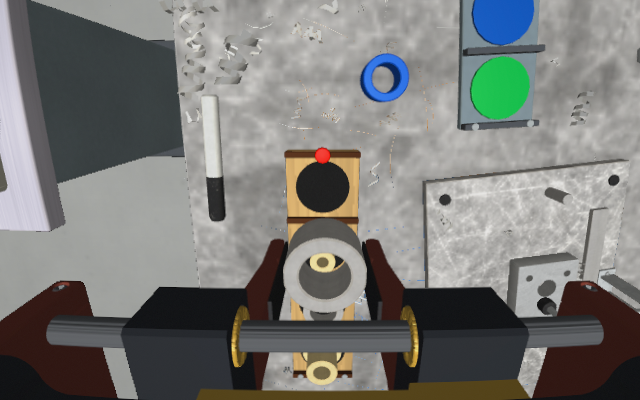

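```bash
python3 -m crank '[[[5,-0.05,-0.2],[0,0,0],3],[[5,0,0],[0,0,0],3],[[4,0,0],[0,0,0],3],[[0,0,0],[0,0,0],3],[[0,0,0],[0,0,0],3]]'; python3 -m crank '[[[0.4,0,0],[0,0,0],3],[[0,0,0],[0,0,0],3],[[0,0,0],[0,0,0],3]]';python3 -c "
from h import *
st();plan([477.8,-94.6,-3.5],1)"
```

```text
t: 36.25
ee_pos: [478.0, -95.0, 12.0]
orientation: [-0.016, 1.57, 0.016]
ft_force: [-0.1, -0.2, -1.5]
width: 41.2
t: 36.62
ee_pos: [477.3, -95.2, 7.9]
orientation: [-0.016, 1.569, 0.015]
ft_force: [-0.0, -0.7, -1.6]
width: 41.3
t36.62 p [477.3 -95.2   7.9] jawdir [1.    0.02  0.001] x [ 0.001 -0.    -1.   ] yawz 1.1 F [-0.  -0.7 -1.6] w41.3 q [-0.22  0.55  2.03 -0.    0.56 -0.24]
shift cm [1.14 0.06 0.05]
turn deg [0.1 0.1 0. ]
shift after turn [1.14 0.06 0.05]
```

```bash
python3 -m crank '[[[0.8,0.05,0.1],[0,0,0],3],[[0.2,0,0],[0,0,0],3],[[0,0,0],[0,0,0],3],[[0.1,0,0],[0,0,0],3],[[0,0,0],[0,0,0],3]]';python3 -c "
from h import *
st();plan([477.8,-94.6,-3.5],1)"
```

```text
t: 37.25
ee_pos: [477.8, -94.6, -3.7]
orientation: [-0.016, 1.571, 0.016]
ft_force: [-0.1, 0.1, -1.0]
width: 40.9
t37.25 p [477.8 -94.6  -3.7] jawdir [1.   0.02 0.  ] x [ 0.  0. -1.] yawz 1.1 F [-0.1  0.1 -1. ] w40.9 q [-0.22  0.57  2.03  0.    0.54 -0.24]
shift cm [-0.02 -0.   -0.  ]
turn deg [ 0.1  0.  -0. ]
shift after turn [-0.02 -0.   -0.  ]
```

```bash
python3 -m crank '[[[0.05,0,0],[0,0,0],3],[[0,0,0],[0,0,0],3],[[0,0,0],[0,0,0],5.2],[[0,0,0],[0,0,0],5.4],[[0,0,0],[0,0,0],5.4]]';python3 -m crank '[[[-2,0,0],[0,0,0],5.6],[[-4,0,0],[0,0,0],5.6],[[-5,0,0],[0,0,0],5.6],[[-5,0,0],[0,0,0],5.6],[[-2,0,0],[0,0,0],5.6]]';  python3 -m crank '[[[-2,-5,0],[0,0,0],5.6],[[-2,-5,0],[0,0,0],5.6],[[0,-4,0],[0,0,0],5.6],[[0,0,0],[0,0,0],5.6],[[0,0,0],[0,0,0],5.6]]';python3 -c "
from h import *
st()
w=get_image('wrist'); pickle.dump(w,open('w28.pkl','wb'))
cv2.imwrite('pics/w28.png',w['pixels'][:,:,::-1])
"
```

```text
t: 37.88
ee_pos: [477.9, -94.6, -4.4]
orientation: [-0.016, 1.571, 0.016]
ft_force: [-0.2, -0.1, -0.4]
width: 53.8
t: 38.5
ee_pos: [479.2, -94.9, 178.6]
orientation: [-0.016, 1.566, 0.015]
ft_force: [1.4, -0.2, -0.0]
width: 56.1
t: 39.12
ee_pos: [480.1, -234.0, 215.2]
orientation: [-0.015, 1.572, 0.016]
ft_force: [0.5, 0.6, 0.7]
width: 56.1
t39.12 p [ 480.1 -234.   215.2] jawdir [ 1.     0.019 -0.001] x [-0.001  0.001 -1.   ] yawz 1.1 F [0.5 0.6 0.7] w56.1 q [-0.48  0.27  1.81  0.    1.06 -0.5 ]
```

View pics/w28.png

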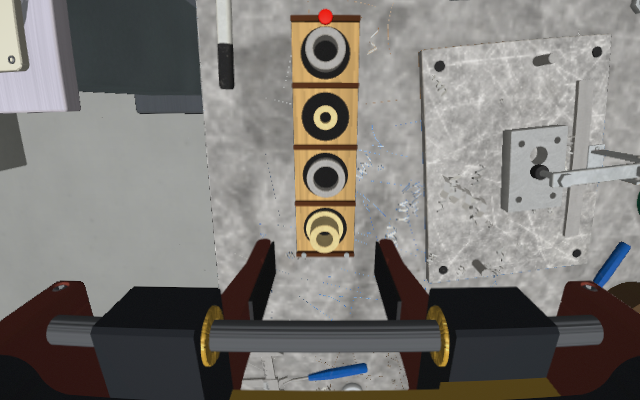

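```bash
python3 - <<'E'
from h import *
w=pickle.load(open("w28.pkl","rb"));P=w["pixels"][:,:,::-1]
a=cv2.resize(P[20:140,285:365],None,fx=5,fy=5,interpolation=cv2.INTER_CUBIC);b=cv2.resize(P[140:260,285:365],None,fx=5,fy=5,interpolation=cv2.INTER_CUBIC)
o=cv2.hconcat([a,b])
# expected top circles on pad centres
for (x,y,z,r),off in zip([(478.2,-94.7,44,21),(479.5,-164.6,48,13),(480.8,-234.7,32,23),(482.1,-304.7,52,17.5)],[0,0,1,1]):
    th=np.linspace(0,2*np.pi,60); q=proj(w,np.c_[x+r*np.cos(th),y+r*np.sin(th),z+0*th]); q=(q-[285,140 if off else 20]+.5)*5-.5+[400*off,0]
    for u,v in q: cv2.circle(o,(int(round(u)),int(round(v))),1,(0,0,255),-1)
cv2.imwrite("pics/w28z.png",o)
E
```

```text
(no output)
```

View pics/w28z.png

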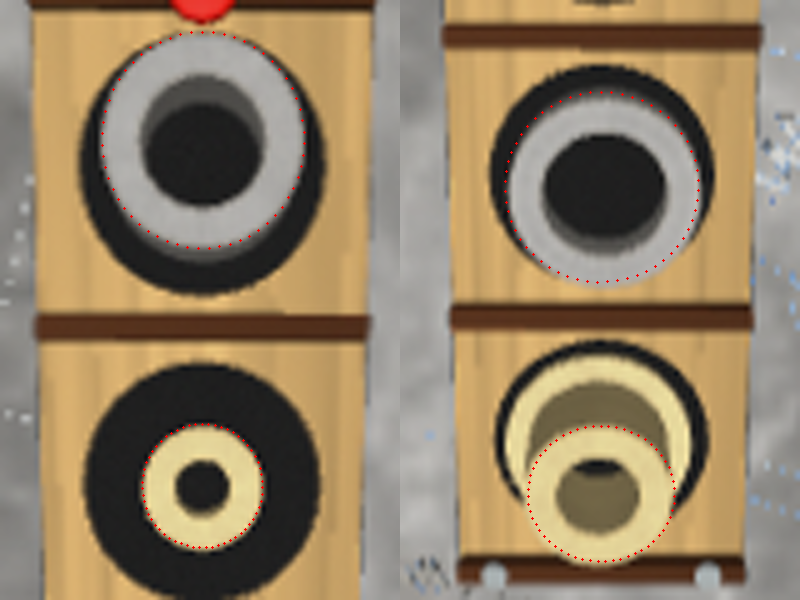

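```bash
python3 -c "
from h import *
s=get_image('side'); cv2.imwrite('pics/sideF.png',cv2.resize(s['pixels'][150:270,200:440,::-1],None,fx=3.2,fy=3.2,interpolation=cv2.INTER_CUBIC)); st()"
```

```text
t39.23 p [ 480.3 -233.4  215.3] jawdir [ 1.     0.021 -0.001] x [-0.001  0.001 -1.   ] yawz 1.2 F [-0.5  0.5  0.4] w55.7 q [-0.47  0.27  1.81  0.    1.06 -0.5 ]
```

View pics/sideF.png

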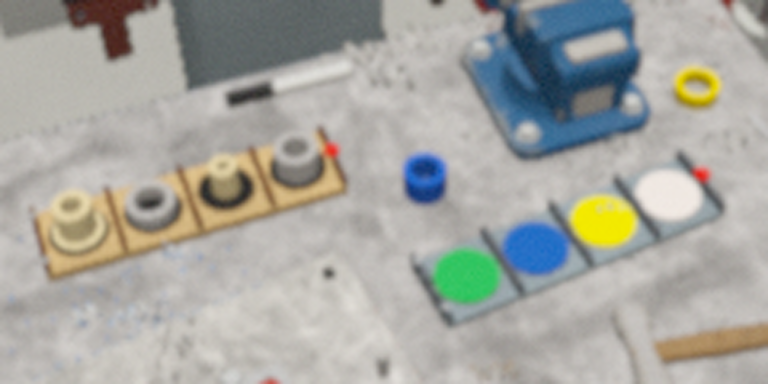

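The side view shows all four bushes upright on the wooden rack in reversed order. The grey rack is empty and the look-alikes haven't moved, so I'm handing in.

```bash
python3 -c "
from workcell import *
print(close_job())"
```

```text
the job is handed in; nothing more can be done
None
```

I moved all four bushes to the wooden rack in reverse order and handed the job in at about 39 s of the 104 s allowed. Counting from the wooden rack's red button, the order is now sleeve, slim, collar, flanged. On the grey rack it was flanged, collar, slim, sleeve.

**Last checks:** In the final wrist picture each bush's top lay within about 1 mm of the circle expected over its pad's centre. The side picture showed all four upright, the grey rack empty and both look-alikes untouched. The gripper was well clear of everything.

**What went wrong or disagreed:**
- **Fingertip height:** the actual fingertips end about 24 mm short of the reported TCP. My first try at the flanged bush therefore pressed on its top rim with about 10 N. That tilted it for a moment and shifted it about 4 mm on its disc. It stood up again, and I corrected the height for every later grip.
- **Camera agreement:** the wrist camera's pad positions differ by about 1 mm from those of the scene and side cameras. I placed the bushes mainly by the wrist camera.
- **Flanged bush:** in earlier wrist views it sat up to about 1 mm off the middle of its pad, and I left it there.

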